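# Take up a drum brake three teeth through its adjuster slot

### The arm

A 7-joint arm with a two-finger parallel gripper is mounted at the origin on the work surface. World frame = base frame: x ahead of the robot, y to its left, z up, the work surface at z = 0. Lengths are in m, angles in rad, forces in N, time in s.
With the tool pointing down it reaches from about 0.425 to 0.8 m from the base axis. Payload 8.3 kg.
Tool frame: the origin (TCP) lies where the fingers leave the gripper's body, on its centre line; the fingertips stand 73 mm ahead of it and the grasp point (between the pads) lies 54 mm ahead of it (tcp_to_tips is the distance from the TCP to the fingertips, in m); z points along the fingers, y is the direction in which the jaws open and shut (so a half turn about z gives the same grasp; the last joint's range is limited). The gripper opens to 85 mm and grips with 20 to 120 N. Pads are 22 mm wide; open, the fingers measure 114 mm over their backs; the gripper's body (76 mm by 85 mm) begins 54 mm behind the grasp point. The pads swing forward as they close: fully open they stand 13 mm farther back than shut.
Start: joints at [-1.355, 0.383, 0.016, 1.37, -0.006, 1.388, -0.046], TCP at [0.172, 0.601, 0.304] pointing down, gripper open.
Joint ranges: [-2.95, 2.95], [-0.25, 2.06], [-1.52, 1.56], [0.18, 2.33], [-1.44, 4.58], [0.02, 2.06], [-3.01, 3.01]. Speed limits (rad/s): [2.39, 2.39, 3.01, 3.01, 3.14, 3.14, 3.14].

### API

Orientations are given as a 3x3 rotation matrix whose columns are the frame's x, y, z axes.
In Python, from workcell import state, capture, camera_model, job_done, spot_in, place_of, tcp_to_tips gives the robot as it stands. The module is installed in compiled form; this text tells all that it offers.
- The arm moves only by the shell command python3 -m inch 'ROWS' [OPENING]. ROWS is JSON, a list of rows, each a list of 2 entries, a list of its own where there are three numbers: the shift along the tool's x, y, z as a fraction of full scale, then the turn, a rotation vector about the tool's x, y, z as a fraction of full scale. In form: [[[tx, ty, tz], [wx, wy, wz]], ...]. A call has 1 to 12 rows; each row shifts and turns the commanded pose from where the row before left it, along the tool's axes as they then stand; what a row does not reach is not made up. Full scale, the value 1, is 50 mm for a shift and 0.08 rad for a turn. A row lasts 1/10 s, in which the tool goes at most 50 mm and 8.59 degrees, less where a joint would pass 70% of its speed; a pose out of reach is approached as far as the arm can. A call with a number of a shift or a turn outside -1 to 1 is refused whole. A call with a gripper value outside its range is refused whole. OPENING is the opening, from 0 (shut) to 1 (fully open), set as the call begins (- or left out, the last holds). The fingers move at their own pace and stop on an object; the grip force is fixed at half the most. Time passes only in rows, so rows that do not move let the fingers close. It gives the time, the measured TCP pose, the force and the opening at its end, in the units of the state.
- state(): the state, without advancing time (a new reading comes with each control period).
- capture(name): name is "scene" or "side" or "wrist"; returns the picture (384x512x3 uint8, blue, green, red); there is no depth.
- camera_model(name): a dict with "intrinsics" (3x3 intrinsics, pixels), "eye" and "attitude" of the camera in the world. Camera axes: x right, y up, looking along -z (the intrinsics and any distortion apply to the point x, -y, -z); pixel columns grow to the right and rows downward; lengths in m; the calibration is good to about 2 mm. A picture is of the moment at which its call begins: read the wrist's pose just before it. camera_model takes no time and is no camera call; for the wrist camera it gives the pose at the moment of the call.
- job_done(): hands the job in, once; it reports no verdict.
Trained networks look in the newest picture that a camera, given by its name, has taken for a name from the list of things; names that differ only in an ending like _2 or _b are one class to them, and where a whole thing is asked for, a point or a joint stands for the part that bears it (a point fixed in the world has none). Each returns a list of dicts, best first, with "score" (0 to 1); they miss things now and then, are a little off and sometimes report something else, mostly with a low value. They report only what shows in the picture. A call takes as long as a camera call.
- spot_in(name, camera): "pixel" ([column, row] in pixels, amid what is visible of it).
- place_of(name, camera): "pixel" ([column, row] in pixels: a listed point, or the origin of a listed thing).
The state is a dict: "time": time; "joint_positions": joint angles; "joint_velocities": joint speeds; "joint_torque": joint torques, N m; "eef_pos": TCP position; "tcp_rot": TCP orientation; "ft_force": force on the tool from outside, world axes, zero at the start; "torque": the same for the moment, N m; "opening": finger opening in m.
Only numpy, scipy, OpenCV 4.12 (cv2) and the standard library are available. Lean on these libraries where they do the work, as an engineer would, in place of code of your own. Each camera call takes 0.05 s, during which the arm holds its last target.

### The job

Take up the slack in the demonstration drum brake: swing the dust cover clear of the adjuster slot, take the flat-bladed adjusting spoon from the rack and, working through the slot, click the star wheel on exactly three teeth, one tooth at a time, so that the teeth under the slot move up the sloping plate towards the hub. Then stand the spoon back in the rack and swing the dust cover closed over the slot again, leaving the other tools and equipment where they are.

Things in the scene. Friction and masses are not known exactly. Their poses are not given: they have to be found in the camera images.
- slot (a point): centre of the adjuster slot, on the outer face of the brake's round grey backing plate (266 mm, 4 mm thick, fixed on a stand, leaning to face up and to the robot's right). Axes: x up the slope towards the hub (35 degrees above level), y level along the star wheel's axle, towards the robot, z straight out of the plate (35 degrees from vertical). The slot is 27 mm long in x, 20 mm wide in y
- blade_in (a point): point on the plate's outer face in the lower part of the slot, 8.5 mm down the slope (x) from its centre, same axes. Whenever the wheel rests on a click a tooth gap is open below it: a 4 mm blade enters straight along -z, within 2 mm in x, to a depth of 20 mm. Kept at that depth and pushed 17 mm up the slope (+x) it carries the wheel on one tooth. Drawn back to a depth of 5 mm it clears the teeth
- wheel_centre (a point): centre of the steel star wheel behind the plate, 43 mm below its outer face, axes as the slot: 10 teeth, 68 mm over the teeth (tops 9 mm below the outer face), gaps 13 mm deep and about 14 mm wide at the tips, 16 mm wide along its level axle (y)
- star_wheel (a joint): turn of the star wheel: 0 at the start, grows as the teeth under the slot move up the slope; one tooth is 0.628 rad. A click spring holds it at every tooth: about 4 N at a tooth moves it off a click; past half a tooth it snaps on to the next click, let go before that it snaps back
- cover (a joint): turn of the dust cover: a flat steel flap 82 x 38 mm, 3 mm thick, lying on the plate over the slot, pivoted above the slot. 0 = hanging straight down the slope (closed), +1.57 = swung level towards the robot (+y of the slot), stops at -0.15 and 1.75; the slot is clear from about 0.85 on; starts up to 0.15 off closed. Stays where it is left; about 1 N at the knob moves it
- cover_knob (a point): middle of the cover's steel knob: a plain pin 18 mm in diameter standing 36 mm straight out of the flap at its free end. The point is 22.5 mm out from the plate's outer face, the knob's top 39.5 mm out. It circles the cover's pivot at a radius of 71 mm
- cover_pivot (a point): point on the axis of the cover's pivot, 22.5 mm out from the plate, 47 mm up the slope from the slot's centre (axes as the slot; the pivot screw itself is only 8 mm high)
- spoon_grip (a point): centre of the adjusting spoon's handle, the only flat rectangular black one: 22 mm thick (its x), 30 mm wide (y), 75 mm long (z, up when racked), 0.2 kg. Below it a straight flat steel blade 85 mm long, 4 mm thick in x, 11 to 13.5 mm wide in y, tip 122.5 mm below this point; alike turned half round. It stands blade down in a hole of the rack, the handle's lower end on the top board
- rack: wooden tool rack, fixed, 90 x 200 mm, 110 mm high; origin under its centre, z up. Its top board, 15 mm thick, has three holes in a row along its y, at y = -58, 0 and +58 mm, each 14 mm (x) by 22 mm (y), open below. The tools stand about squared up to the rack. It stands to the right of the brake, its row of holes pointing roughly away from the robot
- driver_grip (a point): centre of the round black handle of a screwdriver (30 mm across, 74 mm long) that stands in the rack; leave it
- file_grip (a point): centre of the round wooden handle of a rat-tail file (33 mm across, 74 mm long) that stands in the rack; leave it
- resistance_box: wooden plug resistance box 130 x 200 mm, 106 mm high, with brass and black plugs on top, to the left of the brake; origin under its centre; leave it
- spare_shoe: spare brake shoe lying on its side, a black and steel arc about 200 mm long, 50 mm high, between the robot and the brake; leave it
- wheel_cylinder: steel wheel cylinder with rubber boots, 93 mm long, 38 mm high, lying on the bench; leave it
- spoon_tip (a point): middle of the end of the spoon's blade, 122.5 mm from the centre of its handle along the handle's -z

How it is judged:
On the way, in this order (a step that is already met when the one before it is completed fails the run):
1. the dust cover is swung clear of the slot (0.85 rad or more) (value of joint cover above 0.85 rad), for 0.1 s.
2. the end of the spoon's blade is through the slot (x of spoon_tip in the frame of slot between -0.03 and 0.03 m and y of spoon_tip in the frame of slot between -0.02 and 0.02 m and z of spoon_tip in the frame of slot between -0.05 and -0.006 m), for 0.1 s.
3. the star wheel has been clicked on one tooth and rests there (value of joint star_wheel between 0.47 and 0.83 rad), for 0.2 s.
4. the star wheel has been clicked on a second tooth and rests there (value of joint star_wheel between 1.1 and 1.46 rad), for 0.2 s.
5. the star wheel has been clicked on a third tooth and rests there (value of joint star_wheel between 1.73 and 2.09 rad), for 0.2 s.
At the end, for the whole second after the job is handed in: the star wheel rests on the third click from the start (1.73 to 2.04 rad), the dust cover hangs closed over the slot (less than 0.2 rad open), and the spoon stands upright, blade down, in a hole of the rack with its handle seated on the top board (within 8 mm) (value of joint star_wheel between 1.73 and 2.04 rad and value of joint cover below 0.2 rad and angle between spoon_grip's own z axis and vertical below 0.2 rad and z of spoon_grip in the frame of rack between 0.1395 and 0.1555 m and x of spoon_grip in the frame of rack between -0.025 and 0.025 m and y of spoon_grip in the frame of rack between -0.085 and 0.085 m); the robot touches nothing.
It fails at once if the star wheel is turned back more than half a tooth (value of joint star_wheel below -0.35 rad).
It fails at once if the star wheel is clicked on past the third tooth (value of joint star_wheel above 2.3 rad).
It fails at once if another tool in the rack is lifted or knocked (moved more than 40 mm) (distance of any of driver_grip, file_grip from where it was at the start of the episode above 0.04 m).
It fails at once if other equipment on the bench is moved more than 40 mm (distance of any of resistance_box, spare_shoe, wheel_cylinder from where it was at the start of the episode above 0.04 m).
It also fails if it takes over 72 s, if anything falls off the work surface, if the arm or the gripper's body presses on something with over 40 N, if the wrist force passes 120 N, or if a joint passes its speed limit or range.

## Working session

There is one attempt and no reset: what is moved stays moved. The work goes in short steps, Python scripts to look and compute and a shell command to move; the robot and the scene stay as the last step left them, time stands still between calls to the robot, and variables do not carry over. Pictures are saved under pics/ and viewed, and the job is handed in when it is done.

```bash
mkdir -p pics; python3 - <<'E'
from workcell import *
import cv2,numpy as np
np.set_printoptions(precision=4,suppress=True)
s=state();print(s['time'],s['eef_pos'],s['tcp_rot'],s['opening'],tcp_to_tips)
for c in ['scene','side','wrist']:
    im=capture(c);cv2.imwrite(f'pics/{c}0.png',im)
    m=camera_model(c);print(c,m)
    if c!='wrist':
        for n in ['slot','blade_in','cover_knob','cover_pivot','spoon_grip','rack','driver_grip','file_grip']:
            print(n,[(np.round(d['pixel'],1),round(d['score'],2)) for d in place_of(n,c)[:2]])
print(state()['time'])
E
```

```text
0.0 [0.1719 0.6005 0.3029] [[-0.9614  0.2752 -0.0005]
 [ 0.2752  0.9614 -0.0019]
 [-0.     -0.0019 -1.    ]] 0.08558411682253211 0.0726
scene {'intrinsics': array([[477.6458,   0.    , 260.2729],
       [  0.    , 477.6458, 193.9624],
       [  0.    ,   0.    ,   1.    ]]), 'eye': array([1.3835, 0.1699, 0.9574]), 'attitude': array([[-0.1732, -0.684 ,  0.7086],
       [ 0.9848, -0.1093,  0.1351],
       [-0.015 ,  0.7212,  0.6925]])}
slot [(array([214.1, 224.4]), 0.58)]
blade_in []
cover_knob [(array([204.2, 221.7]), 0.85)]
cover_pivot []
spoon_grip [(array([133.7, 183. ]), 0.76)]
rack [(array([151.6, 205.9]), 0.78)]
driver_grip [(array([139.8, 167.7]), 0.62)]
file_grip [(array([146.6, 154. ]), 0.53)]
side {'intrinsics': array([[372.1596,   0.    , 258.3669],
       [  0.    , 372.1596, 189.5928],
       [  0.    ,   0.    ,   1.    ]]), 'eye': array([0.3858, 0.5605, 0.7853]), 'attitude': array([[-0.9673,  0.1799, -0.179 ],
       [-0.2534, -0.727 ,  0.6382],
       [-0.0153,  0.6626,  0.7488]])}
slot [(array([226.9, 163.2]), 0.75)]
blade_in [(array([230.8, 159.2]), 0.83), (array([278.1, 105.3]), 0.6)]
cover_knob [(array([234.4, 153.1]), 0.69)]
cover_pivot [(array([220.3, 157.5]), 0.71), (array([299.9, 232. ]), 0.57)]
spoon_grip [(array([278.4, 106.2]), 0.9)]
rack [(array([300.3, 107.4]), 0.34)]
driver_grip [(array([296.6, 109.8]), 0.5)]
file_grip [(array([319.4, 110.5]), 0.6)]
wrist {'intrinsics': array([[267.2875,   0.    , 256.8855],
       [  0.    , 267.2875, 190.3952],
       [  0.    ,   0.    ,   1.    ]]), 'eye': array([0.094 , 0.6227, 0.3737]), 'attitude': array([[ 0.2754, -0.9126, -0.3023],
       [ 0.9613,  0.2614,  0.0864],
       [ 0.0001, -0.3144,  0.9493]])}
0.95
```

View images.

View pics/scene0.png

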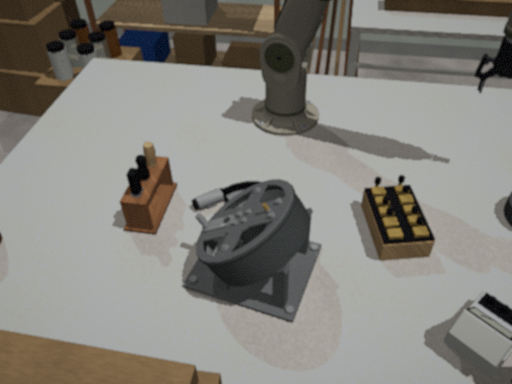

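View pics/side0.png

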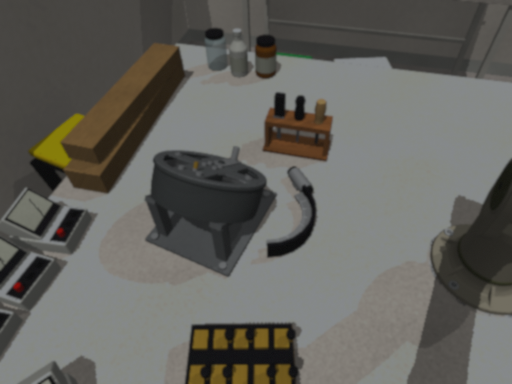

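View pics/wrist0.png

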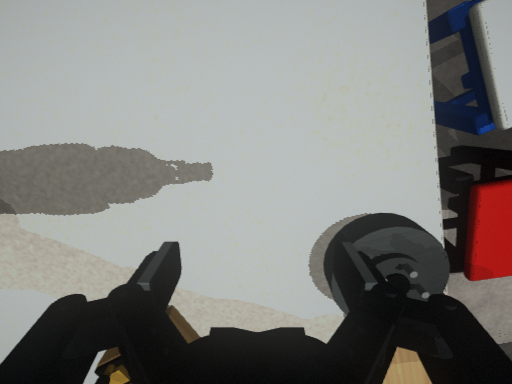

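```bash
python3 - <<'E'
import cv2,numpy as np
a=cv2.imread('pics/scene0.png');b=cv2.imread('pics/side0.png')
cv2.imwrite('pics/sc1.png',cv2.resize(a[170:300,180:340],None,fx=5,fy=4.6,interpolation=cv2.INTER_CUBIC)[:600])
cv2.imwrite('pics/sd1.png',cv2.resize(b[140:240,140:270],None,fx=6,fy=6,interpolation=cv2.INTER_CUBIC))
cv2.imwrite('pics/sc2.png',cv2.resize(a[130:250,110:190],None,fx=5,fy=5,interpolation=cv2.INTER_CUBIC))
cv2.imwrite('pics/sd2.png',cv2.resize(b[80:170,250:350],None,fx=6,fy=6,interpolation=cv2.INTER_CUBIC))
E
```

```text
(no output)
```

View pics/sc1.png

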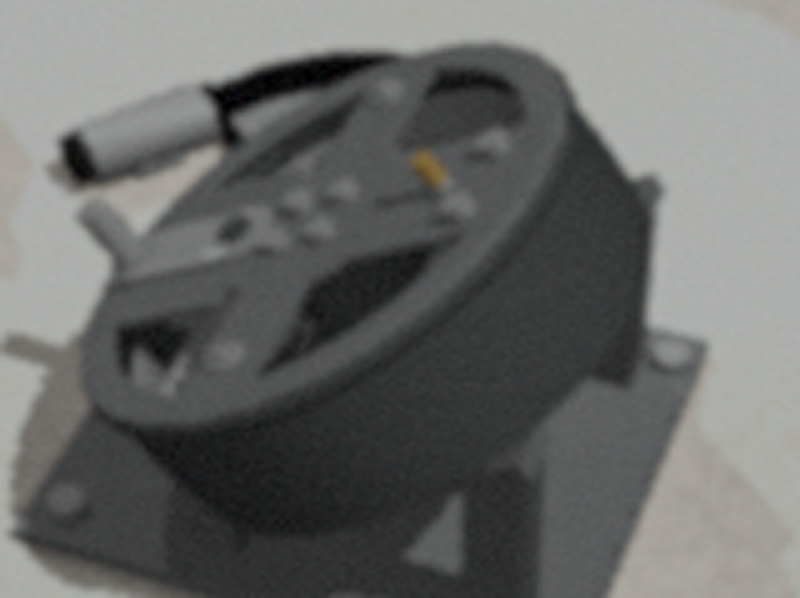

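View pics/sd1.png

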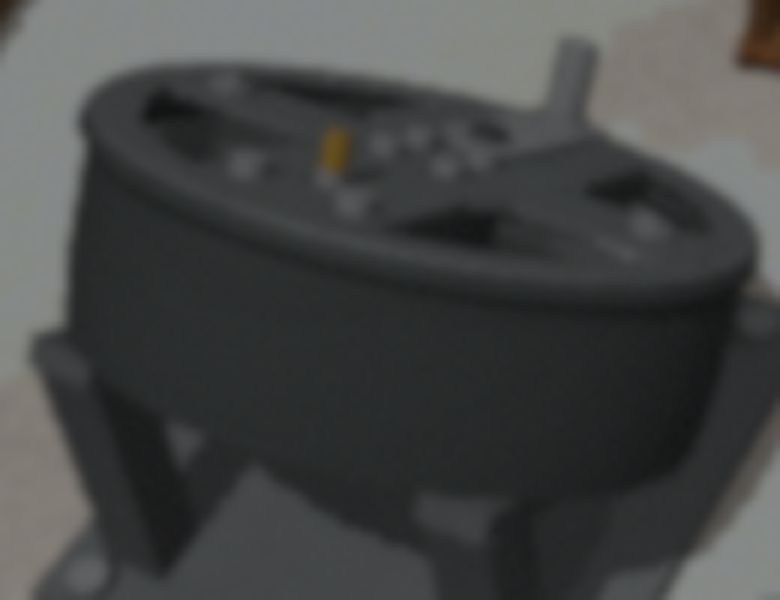

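View pics/sc2.png

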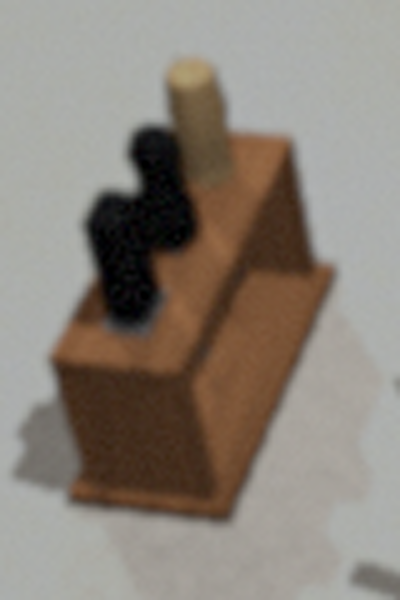

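View pics/sd2.png

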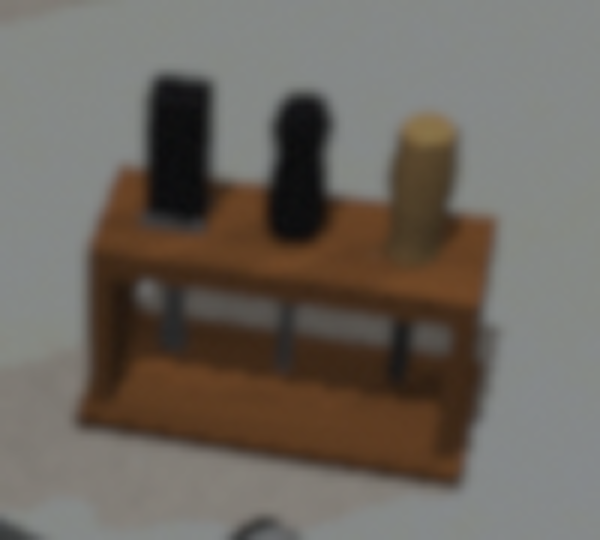

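```bash
cat > h.py <<'E'
import numpy as np,cv2
from workcell import *
np.set_printoptions(precision=4,suppress=True)
def P(m):
    R=np.array(m['attitude'])@np.diag([1,-1,-1]);K=np.array(m['intrinsics'])
    return K@np.c_[R.T,-R.T@np.array(m['eye'])]
def tri(obs):
    A=[]
    for m,(u,v) in obs:
        p=P(m);A+= [(u*p[2]-p[0])/np.linalg.norm(p[2]),(v*p[2]-p[1])]
    A=np.array(A);X,*_=np.linalg.lstsq(A[:,:3],-A[:,3],rcond=None)
    return X,[proj(m,X)-np.array(uv) for m,uv in obs]
def proj(m,X):
    q=P(m)@np.append(X,1);return q[:2]/q[2]
def onz(m,uv,z):
    R=np.array(m['attitude'])@np.diag([1,-1,-1]);d=R@np.linalg.inv(m['intrinsics'])@np.array([*uv,1.]);e=np.array(m['eye'])
    return e+d*(z-e[2])/d[2]
E
python3 - <<'E'
from h import *
S=camera_model('scene');D=camera_model('side')
c1=lambda x,y:(180+x/5,170+y/4.6)
d1=lambda x,y:(140+x/6,140+y/6)
c2=lambda x,y:(110+x/5,130+y/5)
d2=lambda x,y:(250+x/6,80+y/6)
for n,a,b in [('knobtop',c1(95,212),d1(578,45)),('knobbase',c1(125,262),d1(570,118)),('pivot',c1(237,232),d1(490,130)),
 ('yellow',c1(420,152),d1(338,135)),
 ('spoon',(133.7,183),(278.4,106.2)),('spoontop',c2(112,198),d2(183,80)),('spoonbot',c2(132,322),d2(178,222)),
 ('filetop',c2(192,70),d2(430,132)),('filebot',c2(208,185),d2(410,258)),('drvtop',c2(155,132),d2(303,98)),('driver',(139.8,167.7),(296.6,109.8)),
 ('rackFR topcorner',c2(292,140),d2(495,220)),('racktop near-x far',c2(55,358),d2(122,172)),('racktop',c2(190,378),d2(95,250))]:
    print(n,*tri([(S,a),(D,b)]))
E
```

```text
knobtop [ 0.6358 -0.1242  0.1309] [array([-0.544 , -0.1731]), array([-0.3242,  0.2855])]
knobbase [ 0.6382 -0.1124  0.0972] [array([-0.676 , -0.2056]), array([-0.3979,  0.3435])]
pivot [ 0.651  -0.051   0.1446] [array([-0.884 , -0.2591]), array([-0.5326,  0.452 ])]
yellow [0.6662 0.0428 0.23  ] [array([0.8454, 0.2319]), array([ 0.5283, -0.4432])]
spoon [ 0.5634 -0.3103  0.1443] [array([0.6615, 0.2671]), array([ 0.404 , -0.3987])]
spoontop [ 0.5597 -0.3084  0.1875] [array([-0.2205, -0.0943]), array([-0.1396,  0.1396])]
spoonbot [ 0.5606 -0.3146  0.1019] [array([0.0036, 0.0014]), array([ 0.0022, -0.0021])]
filetop [ 0.4437 -0.3093  0.1777] [array([0.0225, 0.0101]), array([ 0.0157, -0.0161])]
filebot [ 0.4464 -0.3149  0.0995] [array([-0.4464, -0.1853]), array([-0.2998,  0.2952])]
drvtop [ 0.5042 -0.3082  0.1854] [array([-0.7293, -0.3226]), array([-0.4897,  0.4933])]
driver [ 0.5074 -0.3099  0.1454] [array([2.3229, 0.955 ]), array([ 1.4652, -1.4886])]
rackFR topcorner [ 0.4216 -0.2911  0.1265] [array([-7.6878, -3.5122]), array([-5.9413,  5.4973])]
racktop near-x far [ 0.5958 -0.3421  0.1059] [array([-0.1096, -0.0432]), array([-0.064,  0.062])]
racktop [ 0.5962 -0.2746  0.1049] [array([-1.8366, -0.6879]), array([-1.1049,  1.026 ])]
```

```bash
python3 -m inch '[[[0,0,-0.5],[0,0,-0.87]],[[0,0,-0.5],[0,0,-0.87]],[[0,0,-0.5],[0,0,-0.87]],[[0,0,-0.5],[0,0,-0.87]],[[-0.4,-0.65,0],[0,0,0]],[[-0.4,-0.65,0],[0,0,0]],[[-0.4,-0.65,0],[0,0,0]],[[-0.4,-0.65,0],[0,0,0]],[[-0.4,-0.65,0],[0,0,0]],[[-0.4,-0.65,0],[0,0,0]],[[-0.4,-0.65,0],[0,0,0]],[[-0.4,-0.65,0],[0,0,0]]]'
python3 -m inch '[[[-0.4,-0.65,0],[0,0,0]],[[-0.4,-0.65,0],[0,0,0]],[[-0.4,-0.65,0],[0,0,0]],[[-0.4,-0.65,0],[0,0,0]],[[-0.4,-0.65,0],[0,0,0]],[[-0.4,-0.65,0],[0,0,0]],[[-0.4,-0.65,0],[0,0,0]],[[-0.4,-0.65,0],[0,0,0]],[[-0.4,-0.65,0],[0,0,0]],[[-0.4,-0.65,0],[0,0,0]],[[-0.4,-0.65,0],[0,0,0]],[[-0.4,-0.65,0],[0,0,0]]]'
cat > look.py <<'E'
import sys,pickle
from h import *
n=sys.argv[1]
s=state();m=camera_model('wrist');im=capture('wrist');cv2.imwrite(f'pics/{n}.png',im);pickle.dump(m,open(f'{n}.pkl','wb'))
print(s['time'],s['eef_pos'],s['tcp_rot'],s['ft_force'])
for k in sys.argv[2:]:
    print(k,[(np.round(d['pixel'],1),round(d['score'],2)) for d in place_of(k,'wrist')[:2]])
E
python3 look.py w1 slot cover_knob cover_pivot
```

```text
time: 2.15
eef_pos: [0.3325, 0.3393, 0.4041]
tcp_rot: [[-1.0, 0.0, 0.0], [0.0, 1.0, 0.001], [-0.0, 0.001, -1.0]]
ft_force: [0.7, -0.4, -0.3]
opening: 0.0852
time: 3.35
eef_pos: [0.5724, -0.0505, 0.4041]
tcp_rot: [[-1.0, -0.0, 0.001], [-0.0, 1.0, 0.0], [-0.001, 0.0, -1.0]]
ft_force: [1.0, 0.1, -0.4]
opening: 0.085
3.35 [ 0.5724 -0.0505  0.4041] [[-1.     -0.0004  0.0006]
 [-0.0004  1.      0.0001]
 [-0.0006  0.0001 -1.    ]] [ 0.9922  0.1473 -0.3921]
slot [(array([239.5, 214.2]), 0.68)]
cover_knob [(array([215.7, 209.7]), 0.95), (array([228.7, 211.3]), 0.23)]
cover_pivot [(array([249.5, 230.9]), 0.7), (array([286.3,  65.1]), 0.3)]
```

Now the second view, 0.2 m to the right (rack too).

```bash
python3 -m inch '[[[0,-0.8,0],[0,0,0]],[[0,-0.8,0],[0,0,0]],[[0,-0.8,0],[0,0,0]],[[0,-0.8,0],[0,0,0]],[[0,-0.8,0],[0,0,0]],[[0,0,0],[0,0,0]]]'
python3 look.py w2 slot cover_knob cover_pivot spoon_grip driver_grip file_grip rack
```

```text
time: 4.15
eef_pos: [0.5696, -0.2544, 0.4039]
tcp_rot: [[-1.0, 0.007, -0.001], [0.007, 1.0, -0.002], [0.001, -0.002, -1.0]]
ft_force: [0.5, 0.1, 1.1]
opening: 0.0851
4.15 [ 0.5696 -0.2544  0.4039] [[-1.      0.0074 -0.001 ]
 [ 0.0074  1.     -0.0024]
 [ 0.001  -0.0024 -1.    ]] [0.4951 0.1303 1.0542]
slot [(array([377.3, 217.4]), 0.56)]
cover_knob [(array([357.6, 208.7]), 0.59)]
cover_pivot [(array([408.9, 230.2]), 0.77)]
spoon_grip [(array([212.2, 164.1]), 0.63)]
driver_grip []
file_grip [(array([203.9,  65.2]), 0.93)]
rack [(array([225.4, 113.1]), 0.69)]
```

View pics/w1.png

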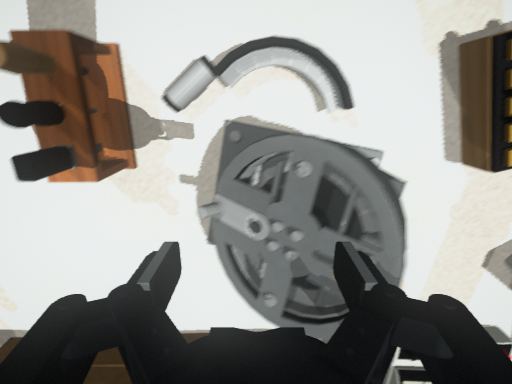

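View pics/w2.png

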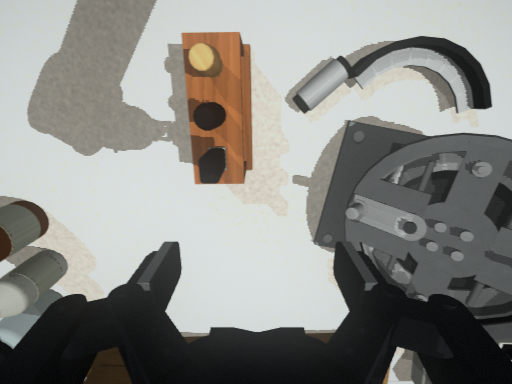

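```bash
python3 - <<'E'
import cv2
a=cv2.imread('pics/w1.png');b=cv2.imread('pics/w2.png')
cv2.imwrite('pics/w1a.png',cv2.resize(a[110:290,175:415],None,fx=3.3,fy=3.3,interpolation=cv2.INTER_CUBIC))
cv2.imwrite('pics/w2a.png',cv2.resize(b[110:260,300:500],None,fx=4,fy=4,interpolation=cv2.INTER_CUBIC))
cv2.imwrite('pics/w2b.png',cv2.resize(b[20:195,155:275],None,fx=3.4,fy=3.4,interpolation=cv2.INTER_CUBIC))
E
```

```text
(no output)
```

View pics/w1a.png

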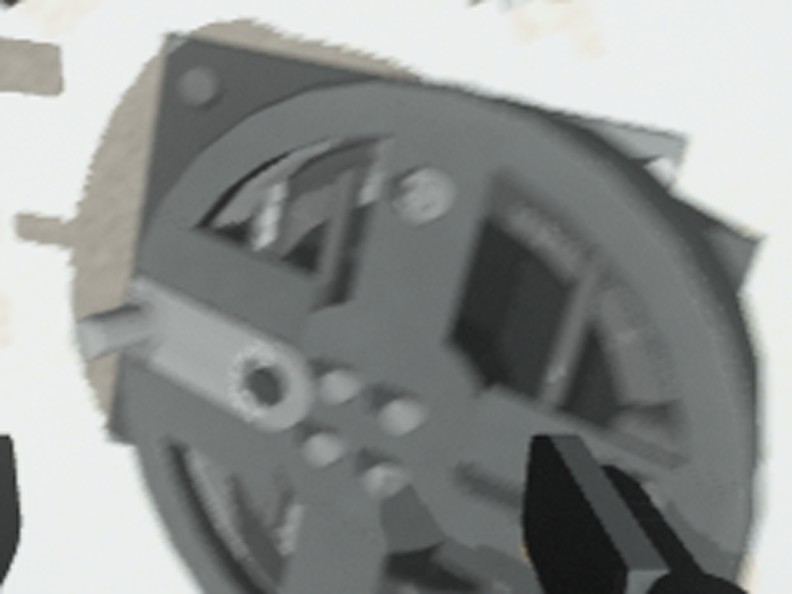

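View pics/w2a.png

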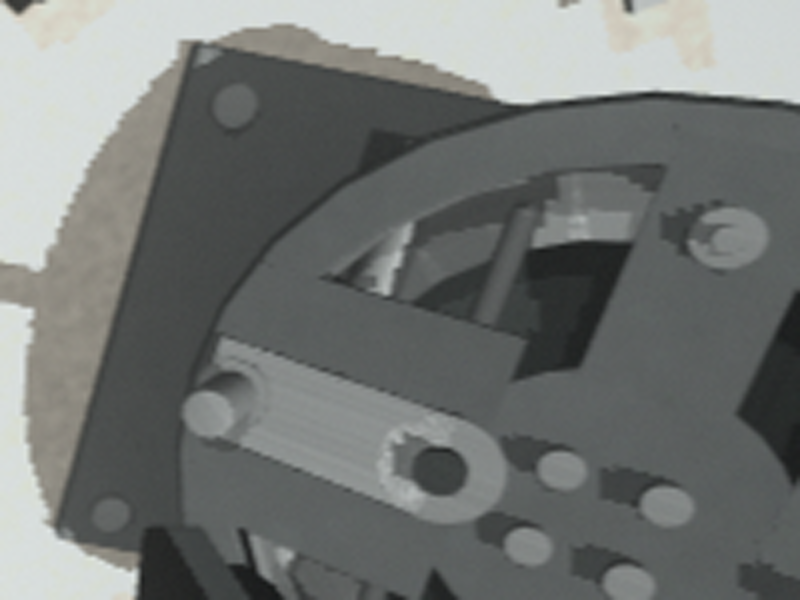

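View pics/w2b.png

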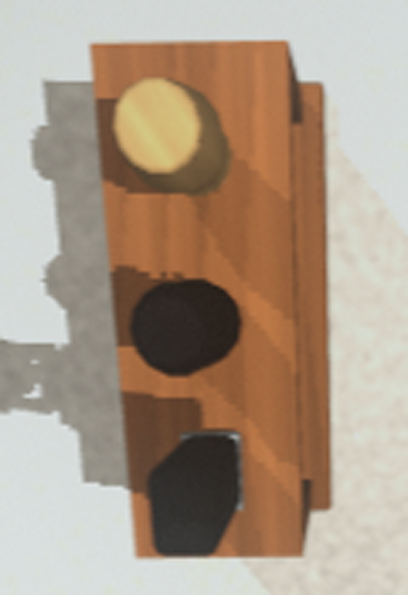

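```bash
cat > fit.py <<'E'
from h import *
import pickle
from scipy.optimize import least_squares
S=camera_model('scene');D=camera_model('side')
W1=pickle.load(open('w1.pkl','rb'));W2=pickle.load(open('w2.pkl','rb'))
c1=lambda x,y:(180+x/5,170+y/4.6)
d1=lambda x,y:(140+x/6,140+y/6)
a1=lambda x,y:(175+x/3.3,110+y/3.3)
a2=lambda x,y:(300+x/4,110+y/4)
def Rs(yaw,t=np.deg2rad(35)):
    c,s=np.cos(yaw),np.sin(yaw)
    x=np.array([np.cos(t)*s,np.cos(t)*c,np.sin(t)]); y=np.array([-c,s,0]); return np.c_[x,y,np.cross(x,y)]
obs=[('kt',S,c1(92,205)),('kt',D,d1(578,42)),('kt',W1,a1(92,337)),('kt',W2,a2(210,413)),
('kb',S,c1(125,262)),('kb',D,d1(570,118)),('kb',W1,a1(142,327)),('kb',W2,a2(243,395)),
('ps',S,c1(237,232)),('ps',D,d1(490,130)),('ps',W1,a1(265,380)),('ps',W2,a2(440,470)),
('hub',W1,a1(361,430)),('hub',W2,a2(597,525))]
def pts(p):
    R=Rs(p[3]);o=p[:3]
    k=lambda z:o+R@np.array([.047-.071*np.cos(p[4]),.071*np.sin(p[4]),z])
    return dict(kt=k(.0395),kb=k(.004),ps=o+R@[.047,0,.008],hub=o+R@[p[5],0,p[6]])
if __name__=='__main__':
    def f(p,sel=None):
        q=pts(p);return np.concatenate([(proj(m,q[n])-uv)*(1 if m is W1 or m is W2 else .7) for n,m,uv in obs]+[[ (p[6]-.008)*500]])
    r=least_squares(f,[.64,-.09,.11,.25,0,.1,.008],loss='soft_l1')
    print(r.x,r.cost);q=pts(r.x)
    for n,m,uv in obs: print(n,proj(m,q[n])-uv)
    J=r.jac;print('sd',np.sqrt(np.diag(np.linalg.inv(J.T@J))))
    for z in (.0,):
        print('base edge yaw', )
    # base-plate corner yaw
    for z in (0.,.008): 
        A=onz(W2,a2(192,42),z);B=onz(W2,a2(60,535),z);d=A-B;print(z,np.arctan2(d[1],-d[0]), A,B)
    print(Rs(r.x[3]))
    np.save('brake.npy',r.x)
    # rack
    b2=lambda x,y:(155+x/3.4,20+y/3.4)
    for nm,z,uvs in [('top',.11,[(92,43),(287,42),(303,555),(137,556)])]:
        P4=[onz(W2,b2(*u),z) for u in uvs];print(np.array(P4))
        C=np.mean(P4,0);print('centre',C)
        print('yaw long', [np.arctan2((P4[i]-P4[j])[1],(P4[i]-P4[j])[0]) for i,j in ((3,0),(2,1))])
E
python3 fit.py
```

```text
[ 0.6414 -0.0836  0.1158  0.2185 -0.0458  0.0913  0.0086] 9.519557193707977
kt [-0.6116  0.1553]
kt [-0.111  -0.5403]
kt [-0.352  -0.0225]
kt [-0.949   0.4976]
kb [ 1.5279 -1.6666]
kb [-1.9198 -0.2641]
kb [ 1.8571 -1.9332]
kb [-2.6456 -0.1151]
ps [-0.5778 -2.3178]
ps [ 0.0829 -0.6379]
ps [1.8137 0.4981]
ps [ 0.4336 -0.5022]
hub [0.6793 0.0308]
hub [-0.6601  0.3479]
sd [0.0022 0.0009 0.0015 0.0414 0.0523 0.0014 0.0019]
base edge yaw
0.0 0.17520083104690115 [ 0.5197 -0.0987  0.    ] [ 0.7581 -0.1409  0.    ]
0.008 0.17520083104690115 [ 0.5192 -0.1013  0.008 ] [ 0.7536 -0.1428  0.008 ]
[[ 0.1775 -0.9762 -0.1243]
 [ 0.7997  0.2167 -0.5599]
 [ 0.5736  0.      0.8192]]
[[ 0.4087 -0.3439  0.11  ]
 [ 0.4089 -0.2751  0.11  ]
 [ 0.5979 -0.2737  0.11  ]
 [ 0.5978 -0.3432  0.11  ]]
centre [ 0.5033 -0.309   0.11  ]
yaw long [np.float64(0.0041102725438241445), np.float64(0.007275870762583651)]
```

```bash
python3 - <<'E'
from fit import *
A=onz(W1,a1(168,33),.0);B=onz(W1,a1(112,438),.0);d=A-B;print('W1 base yaw',np.arctan2(d[1],-d[0]),A,B)
A=onz(W1,a1(168,33),.0);B=onz(W1,a1(420,80),.0);d=B-A;print('W1 base top edge yaw',np.arctan2(d[0],d[1]))
A=onz(W2,a2(192,42),.0);B=onz(W2,a2(490,100),.0);d=B-A;print('W2 base top edge yaw',np.arctan2(d[0],d[1]))
o2=[o for o in obs if o[0]!='kb']
for pr in (.175,.19):
    def f(p):
        q=pts(p);return np.concatenate([(proj(m,q[n])-uv)*(1 if m is W1 or m is W2 else .6) for n,m,uv in o2]+[[ (p[6]-.008)*500,(p[3]-pr)*60]])
    r=least_squares(f,[.64,-.09,.11,.2,0,.1,.008],loss='soft_l1')
    print(r.x,r.cost);q=pts(r.x)
    for n,m,uv in o2: print(n,proj(m,q[n])-uv)
    print(Rs(r.x[3]));np.save('brake.npy',r.x)
    o=r.x[:3];R=Rs(r.x[3])
    print('slot px scene/side/w2',proj(S,o),proj(D,o),proj(W2,o)); print('knob22',r.x, o+R@[.047-.071*np.cos(r.x[4]),.071*np.sin(r.x[4]),.0225])
E
```

```text
W1 base yaw 0.17725010651825487 [ 0.5212 -0.1039  0.    ] [ 0.7588 -0.1465  0.    ]
W1 base top edge yaw 0.17991691094075288
W2 base top edge yaw 0.1904941529556337
[ 0.6436 -0.084   0.1154  0.1768  0.0167  0.0915  0.0094] 3.148411955754703
kt [-0.4895  0.1467]
kt [ 0.0497 -0.36  ]
kt [-0.2189 -0.4443]
kt [-0.92    0.0745]
ps [-0.6876 -1.9671]
ps [-0.1945 -0.6095]
ps [1.7339 0.9072]
ps [ 0.099 -0.094]
hub [ 0.6834 -0.3021]
hub [-0.3368  0.0166]
[[ 0.1441 -0.9844 -0.1009]
 [ 0.8064  0.1759 -0.5646]
 [ 0.5736  0.      0.8192]]
slot px scene/side/w2 [214.5403 224.6595] [228.9367 162.0212] [375.2559 213.5541]
knob22 [ 0.6436 -0.084   0.1154  0.1768  0.0167  0.0915  0.0094] [ 0.6367 -0.1158  0.1201]
[ 0.6429 -0.0838  0.1154  0.1902 -0.0009  0.0915  0.0091] 3.092397636111727
kt [-0.491   0.1371]
kt [ 0.0518 -0.3678]
kt [-0.2249 -0.4414]
kt [-0.9153  0.0776]
ps [-0.6509 -2.0441]
ps [-0.1138 -0.593 ]
ps [1.7624 0.7656]
ps [ 0.1691 -0.2355]
hub [ 0.7201 -0.1965]
hub [-0.4413  0.1212]
[[ 0.1549 -0.982  -0.1085]
 [ 0.8044  0.1891 -0.5632]
 [ 0.5736  0.      0.8192]]
slot px scene/side/w2 [214.6561 224.4518] [229.1699 162.0878] [375.4092 213.1356]
knob22 [ 0.6429 -0.0838  0.1154  0.1902 -0.0009  0.0915  0.0091] [ 0.6368 -0.1158  0.1201]
```

```bash
cat > plan.py <<'E'
from h import *
from fit import Rs
from scipy.spatial.transform import Rotation as Ro
b=np.load('brake.npy');O=b[:3].copy();R=Rs(b[3])
RT=np.c_[R[:,1],R[:,0],-R[:,2]]
V=np.c_[[-1.,0,0],[0,1.,0],[0,0,-1.]]
def rot(target):
    s=state();r=Ro.from_matrix(np.array(s['tcp_rot']).T@target).as_rotvec();return r/.08
def slotpos():  # tcp in slot frame
    s=state();return R.T@(np.array(s['eef_pos'])-O)
def to(p,frame='slot',tr=None):
    """translation in tool axes (current orientation or tr), units of 50mm"""
    s=state();t=np.array(s['tcp_rot']) if tr is None else tr
    w=O+R@np.array(p) if frame=='slot' else np.array(p)
    return t.T@(w-np.array(s['eef_pos']))/.05, w
E
python3 - <<'E'
import numpy as np
b=np.load('brake.npy');b[:5]=[.6432,-.0839,.1154,.183,.008];np.save('brake.npy',b)
import sys;sys.path.insert(0,'.')
from plan import *
print(rot(RT),to([-.024,0,.2],tr=RT),slotpos())
E
```

```text
[-7.6065 -0.7037  2.2447] (array([-0.8007, -0.9414,  2.7241]), array([ 0.6187, -0.216 ,  0.2655])) [0.0231 0.04   0.3362]
```

```bash
python3 -m inch '[[[0,0,0],[-0.76,-0.07,0.2245]],[[0,0,0],[-0.76,-0.07,0.2245]],[[0,0,0],[-0.76,-0.07,0.2245]],[[0,0,0],[-0.76,-0.07,0.2245]],[[0,0,0],[-0.76,-0.07,0.2245]],[[0,0,0],[-0.76,-0.07,0.2245]],[[0,0,0],[-0.76,-0.07,0.2245]],[[0,0,0],[-0.76,-0.07,0.2245]],[[0,0,0],[-0.76,-0.07,0.2245]],[[0,0,0],[-0.76,-0.07,0.2245]],[[0,0,0],[0,0,0]]]' 0.5
python3 - <<'E'
from plan import *
print(rot(RT),to([-.024,0,.2]),slotpos())
E
```

```text
time: 5.65
eef_pos: [0.5712, -0.2499, 0.4029]
tcp_rot: [[-0.982, 0.154, 0.105], [0.186, 0.804, 0.564], [0.003, 0.574, -0.819]]
ft_force: [-0.2, 0.4, -0.7]
opening: 0.0425
[ 0.0016  0.0046 -0.0653] (array([-0.8154, -0.8851,  2.7328]), array([ 0.6187, -0.216 ,  0.2655])) [0.0205 0.0406 0.3366]
```

```bash
python3 -m inch '[[[-0.2,-0.22,0.6],[0,0,0]],[[-0.2,-0.22,0.6],[0,0,0]],[[-0.2,-0.22,0.6],[0,0,0]],[[-0.21,-0.22,0.6],[0,0,0]],[[0,0,0.33],[0,0,-0.06]],[[0,0,0],[0,0,0]]]'
python3 look.py w3 slot cover_knob cover_pivot; python3 - <<'E'
from plan import *
print(rot(RT),to([-.024,0,.09]),slotpos())
E
```

```text
time: 6.25
eef_pos: [0.6195, -0.2122, 0.2643]
tcp_rot: [[-0.984, 0.145, 0.1], [0.176, 0.806, 0.564], [0.001, 0.573, -0.819]]
ft_force: [0.2, 0.4, -0.0]
opening: 0.0429
6.25 [ 0.6195 -0.2122  0.2643] [[-0.9844  0.1449  0.0997]
 [ 0.1759  0.8065  0.5645]
 [ 0.0014  0.5732 -0.8194]] [ 0.2311  0.4139 -0.0248]
slot [(array([279.2, 190.5]), 0.76), (array([407.1,  17.4]), 0.52)]
cover_knob []
cover_pivot [(array([326.5, 191. ]), 0.76)]
[-0.0362  0.0396  0.0465] (array([ 0.0186, -0.0298,  2.251 ]), array([ 0.6302, -0.154 ,  0.1754])) [-0.0222 -0.0006  0.2025]
```

View pics/w3.png

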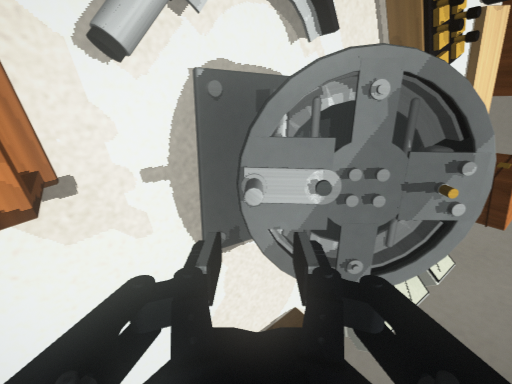

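```bash
python3 - <<'E'
from plan import *
import pickle
a=cv2.imread('pics/w3.png');cv2.imwrite('pics/w3a.png',cv2.resize(a[150:230,225:405],None,fx=4.4,fy=4.4,interpolation=cv2.INTER_CUBIC))
m=pickle.load(open('w3.pkl','rb'))
for p in [[.047-.071,0,.0395],[.047-.071,0,.003],[.047,0,.008],[.0913,0,.009],[.047-.009-.071,.019,.003],[.047-.009-.071,-.019,.003]]:
    print(p,proj(m,O+R@np.array(p)), (proj(m,O+R@np.array(p))-[225,150])*4.4)
E
```

```text
[-0.023999999999999994, 0, 0.0395] [254.5844 196.9065] [130.1713 206.3885]
[-0.023999999999999994, 0, 0.003] [254.8802 185.1306] [131.4729 154.5746]
[0.047, 0, 0.008] [324.7215 186.8165] [438.7745 161.9925]
[0.0913, 0, 0.009] [368.6943 187.2672] [632.2548 163.9757]
[-0.032999999999999995, 0.019, 0.003] [246.0083 167.1273] [92.4363 75.36  ]
[-0.032999999999999995, -0.019, 0.003] [246.3298 202.3203] [ 93.851  230.2092]
```

View pics/w3a.png

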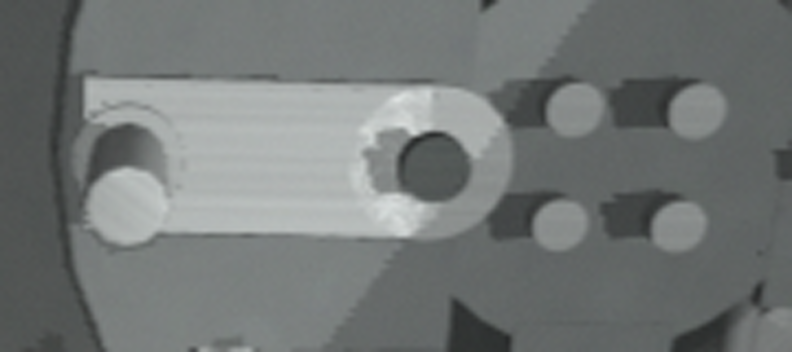

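```bash
python3 -m inch '[[[0.02,-0.04,0.45],[0,0,0]],[[0,0,0.45],[0,0,0]],[[0,0,0.45],[0,0,0]],[[0,0,0.45],[0,0,0]],[[0,0,0.45],[0,0,0]],[[0,0,0],[0,0,0]]]'
python3 look.py w4; python3 -c "
from plan import *
print(slotpos())"
```

```text
time: 7.05
eef_pos: [0.6295, -0.1514, 0.1722]
tcp_rot: [[-0.984, 0.146, 0.102], [0.178, 0.806, 0.565], [-0.0, 0.574, -0.819]]
ft_force: [0.5, 0.5, -0.2]
opening: 0.0427
7.05 [ 0.6295 -0.1514  0.1722] [[-0.984   0.1459  0.1023]
 [ 0.1782  0.8059  0.5646]
 [-0.0001  0.5738 -0.819 ]] [ 0.5383  0.5365 -0.1682]
[-0.0242  0.0007  0.0882]
```

View pics/w4.png

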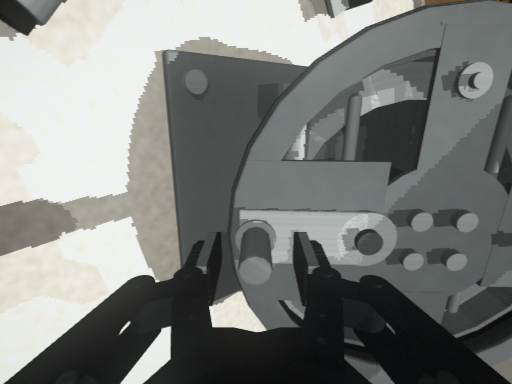

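```bash
python3 -m inch '[[[0,0,0],[0,0,0]],[[0,0,0],[0,0,0]],[[0,0,0],[0,0,0]],[[0,0,0],[0,0,0]],[[0,0,0],[0,0,0]]]' 0
python3 -c "
from plan import *
print(slotpos())
import numpy as np
t=np.arange(0,1.31,.1);x=.047-.071*np.cos(t);y=.071*np.sin(t)
print(np.c_[t[1:],np.diff(y)/.05,np.diff(x)/.05])"
```

```text
time: 7.6
eef_pos: [0.6303, -0.155, 0.1757]
tcp_rot: [[-0.983, 0.146, 0.109], [0.182, 0.807, 0.562], [-0.006, 0.572, -0.82]]
ft_force: [-2.5, -0.8, 5.8]
opening: 0.0165
[-0.0246 -0.0002  0.0909]
[[0.1    0.1418 0.0071]
 [0.2    0.1403 0.0212]
 [0.3    0.1375 0.0351]
 [0.4    0.1333 0.0487]
 [0.5    0.1278 0.0617]
 [0.6    0.121  0.0742]
 [0.7    0.113  0.0859]
 [0.8    0.1039 0.0968]
 [0.9    0.0937 0.1066]
 [1.     0.0826 0.1155]
 [1.1    0.0706 0.1231]
 [1.2    0.058  0.1296]
 [1.3    0.0448 0.1347]]
```

```bash
python3 -c "
from plan import *
print(state()['joint_positions'])"
```

```text
[ 0.0996  0.6732  0.5145  1.4397 -0.8841  1.4514  2.2185]
```

```bash
python3 -m inch '[[[0.142,0.007,0],[0,0,0]],[[0.14,0.021,0],[0,0,0]],[[0.1375,0.035,0],[0,0,0]],[[0.133,0.049,0],[0,0,0]],[[0.128,0.062,0],[0,0,0]]]'
python3 -c "
from plan import *
print(slotpos())"
```

```text
time: 8.1
eef_pos: [0.5974, -0.1425, 0.1798]
tcp_rot: [[-0.983, 0.148, 0.109], [0.183, 0.808, 0.561], [-0.005, 0.571, -0.821]]
ft_force: [-0.4, -5.4, 7.8]
opening: 0.0162
[-0.0171  0.0343  0.0905]
```

```bash
python3 -m inch '[[[0.121,0.074,0],[0,0,0]],[[0.113,0.086,0],[0,0,0]],[[0.104,0.097,0],[0,0,0]],[[0.094,0.107,0],[0,0,0]],[[0.083,0.1155,0],[0,0,0]],[[0.07,0.123,0],[0,0,0]],[[0.058,0.13,0],[0,0,0]],[[0.045,0.135,0],[0,0,0]],[[0,0,0],[0,0,0]]]'
python3 look.py w5;python3 -c "
from plan import *
print(slotpos(),rot(RT))"
```

```text
time: 9.0
eef_pos: [0.5643, -0.1046, 0.2012]
tcp_rot: [[-0.983, 0.157, 0.099], [0.186, 0.808, 0.558], [0.008, 0.567, -0.824]]
ft_force: [-25.1, -15.5, 4.8]
opening: 0.0156
9.0 [ 0.5643 -0.1046  0.2012] [[-0.9826  0.1573  0.099 ]
 [ 0.1857  0.8085  0.5584]
 [ 0.0078  0.5671 -0.8236]] [-25.1453 -15.5413   4.818 ]
[0.0207 0.0738 0.0902] [-0.0948 -0.0528 -0.0946]
```

View pics/w5.png

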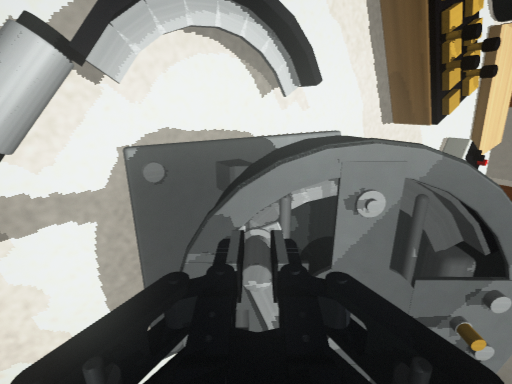

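```bash
python3 -m inch '[[[-0.08,0,0],[0,0,0]],[[0,0,0],[0,0,0]]]'; python3 -m inch '[[[0,0,0],[0,0,0]],[[0,0,0],[0,0,0]],[[0,0,0],[0,0,0]],[[0,0,-0.4],[0,0,0]],[[0,0,-0.4],[0,0,0]],[[0,0,-0.7],[0,0,0]],[[0,0,-0.7],[0,0,0]],[[0,0,-0.7],[0,0,0]]]' 0.4
python3 look.py w6 slot blade_in cover_knob cover_pivot;python3 -c "
from plan import *
print(slotpos(),rot(RT),rot(V))"
```

```text
time: 9.25
eef_pos: [0.5654, -0.1066, 0.2]
tcp_rot: [[-0.983, 0.16, 0.093], [0.185, 0.808, 0.559], [0.014, 0.567, -0.824]]
ft_force: [-40.8, -18.6, 8.5]
opening: 0.0162
time: 10.05
eef_pos: [0.5588, -0.1814, 0.3235]
tcp_rot: [[-0.984, 0.145, 0.105], [0.179, 0.807, 0.563], [-0.003, 0.573, -0.82]]
ft_force: [-0.1, 0.2, 0.3]
opening: 0.0343
10.05 [ 0.5588 -0.1814  0.3235] [[-0.9838  0.1452  0.105 ]
 [ 0.1791  0.8068  0.5631]
 [-0.0029  0.5728 -0.8197]] [-0.0685  0.2437  0.279 ]
slot [(array([236.6, 226.2]), 0.68)]
blade_in [(array([228.5, 224.4]), 0.57)]
cover_knob [(array([246.7, 180.7]), 0.93)]
cover_pivot [(array([271.3, 233.7]), 0.56)]
[0.0278 0.0652 0.2322] [-0.0075  0.0045  0.0406] [ 7.6049  0.7147 -2.178 ]
```

View pics/w6.png

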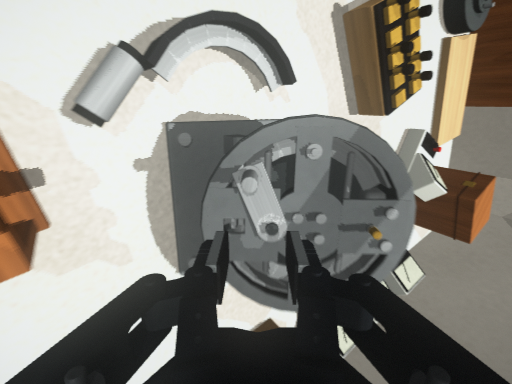

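```bash
python3 - <<'E'
from plan import *
import pickle
a=cv2.imread('pics/w6.png');c=cv2.resize(a[160:260,200:330],None,fx=6,fy=6,interpolation=cv2.INTER_CUBIC)
m=pickle.load(open('w6.pkl','rb'))
print('slotnet')
for p in [[0,0,0],[.0135,.01,0],[.0135,-.01,0],[-.0135,.01,0],[-.0135,-.01,0],[.047,0,.008]]+[[.047-.071*np.cos(t),.071*np.sin(t),.0395] for t in (1.1,1.15,1.2)]:
    u=(proj(m,O+R@np.array(p))-[200,160])*6
    print(np.round(p,3),u); cv2.circle(c,tuple(int(round(v)) for v in u),2,(0,0,255),-1)
cv2.imwrite('pics/w6a.png',c)
E
```

```text
slotnet
[0 0 0] [208.1459 386.7992]
[0.014 0.01  0.   ] [272.3074 343.0914]
[ 0.014 -0.01   0.   ] [273.2733 430.1267]
[-0.014  0.01   0.   ] [141.7778 342.6463]
[-0.014 -0.01   0.   ] [145.18   429.6925]
[0.047 0.    0.008] [435.3145 404.6882]
[0.015 0.063 0.04 ] [267.1681 154.3741]
[0.018 0.065 0.04 ] [285.6134 145.9799]
[0.021 0.066 0.04 ] [304.5471 138.4577]
```

View pics/w6a.png

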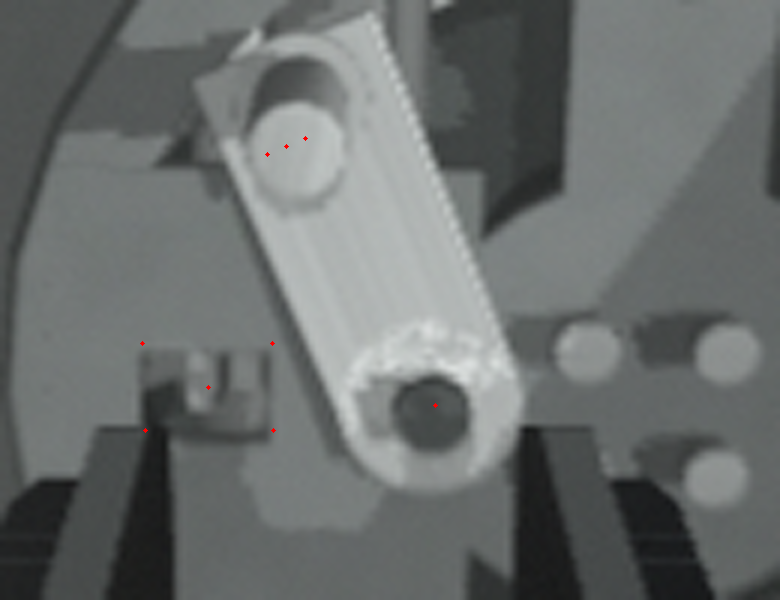

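```bash
python3 -c "
from plan import *
b=np.load('brake.npy');b[:3]=O+R@[-.0004,-.0012,0];np.save('brake.npy',b)"
python3 -m inch '[[[0,0,0],[0.76,0.07,-0.218]],[[0,0,0],[0.76,0.07,-0.218]],[[0,0,0],[0.76,0.07,-0.218]],[[0,0,0],[0.76,0.07,-0.218]],[[0,0,0],[0.76,0.07,-0.218]],[[0,0,0],[0.76,0.07,-0.218]],[[0,0,0],[0.76,0.07,-0.218]],[[0,0,0],[0.76,0.07,-0.218]],[[0,0,0],[0.76,0.07,-0.218]],[[0,0,0],[0.76,0.07,-0.218]],[[0,0,0],[0,0,0]]]' 0.65
python3 -c "
from plan import *
print(rot(V),to([.561,-.310,.32],'w'))"
```

```text
time: 11.4
eef_pos: [0.5595, -0.1778, 0.3205]
tcp_rot: [[-1.0, -0.005, -0.001], [-0.005, 1.0, 0.0], [0.001, 0.0, -1.0]]
ft_force: [0.0, 0.9, 0.3]
opening: 0.0552
[ 0.0036 -0.0094  0.0626] (array([-0.0178, -2.644 ,  0.0101]), array([ 0.561, -0.31 ,  0.32 ]))
```

```bash
python3 -m inch '[[[0,-0.6,0],[0,0,0.06]],[[0,-0.6,0],[0,0,0]],[[0,-0.6,0],[0,0,0]],[[0,-0.6,0],[0,0,0]],[[-0.02,-0.24,0],[0,0,0]],[[0,0,0],[0,0,0]],[[0,0,0],[0,0,0]]]'
python3 look.py w7 spoon_grip driver_grip file_grip rack;python3 -c "
from plan import *
print(rot(V))
import pickle
m=pickle.load(open('w7.pkl','rb'))
for p in [(.561,-.31,.185),(.576,-.299,.185),(.576,-.321,.185),(.546,-.299,.185),(.546,-.321,.185),(.561,-.31,.1475)]:print(p,proj(m,np.array(p)))"
```

```text
time: 12.1
eef_pos: [0.5595, -0.3122, 0.3213]
tcp_rot: [[-1.0, 0.005, 0.001], [0.005, 1.0, 0.002], [-0.001, 0.002, -1.0]]
ft_force: [0.6, 0.4, 0.4]
opening: 0.0552
12.1 [ 0.5595 -0.3122  0.3213] [[-1.      0.0054  0.0006]
 [ 0.0054  1.      0.0015]
 [-0.0006  0.0015 -1.    ]] [0.5685 0.4122 0.3973]
spoon_grip [(array([256.8, 189.8]), 0.83)]
driver_grip [(array([258.7, 129.7]), 0.83), (array([502.8, 205.3]), 0.44)]
file_grip [(array([256.2,  62.3]), 0.75), (array([451.2, 253.5]), 0.52)]
rack [(array([260.2, 119.5]), 0.66)]
[ 0.0052  0.0199 -0.0503]
(0.561, -0.31, 0.185) [259.7856 206.5968]
(0.576, -0.299, 0.185) [272.8109 222.9892]
(0.576, -0.321, 0.185) [246.8364 223.1422]
(0.546, -0.299, 0.185) [273.2992 189.3304]
(0.546, -0.321, 0.185) [246.1926 189.4899]
(0.561, -0.31, 0.1475) [259.31   192.0747]
```

View pics/w7.png

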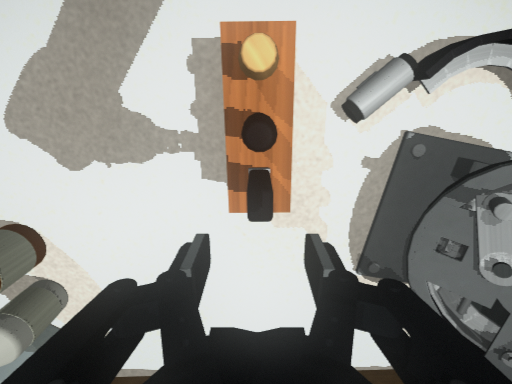

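```bash
python3 -m inch '[[[-0.03,0.04,0.4],[0,0,-0.05]],[[0,0,0.5],[0,0,0]],[[0,0,0.5],[0,0,0]],[[0,0,0.5],[0,0,0]],[[0,0,0.38],[0,0,0]],[[0,0,0],[0,0,0]]]'; python3 -c "
from plan import *
print(rot(V),state()['joint_positions'])"
python3 -m inch '[[[0,0,0],[0,0,0]],[[0,0,0],[0,0,0]],[[0,0,0],[0,0,0]],[[0,0,0],[0,0,0]],[[0,0,0],[0,0,0]]]' 0
```

```text
time: 12.95
eef_pos: [0.56, -0.3097, 0.2051]
tcp_rot: [[-1.0, 0.001, -0.003], [0.001, 1.0, 0.002], [0.003, 0.002, -1.0]]
ft_force: [-0.2, 0.2, 0.2]
opening: 0.0555
[ 0.0283 -0.0403 -0.0111] [ 0.0063  0.5434  0.6493  1.4818 -0.3377  1.234   2.2692]
time: 13.45
eef_pos: [0.5614, -0.3117, 0.2097]
tcp_rot: [[-1.0, 0.002, 0.004], [0.002, 1.0, -0.001], [-0.004, -0.001, -1.0]]
ft_force: [-0.0, 1.3, 6.5]
opening: 0.0211
```

```bash
python3 -m inch '[[[0,0,-0.2],[0,0,0]],[[0,0,-0.4],[0,0,0]],[[0,0,-0.5],[0,0,0]],[[0,0,-0.5],[0,0,0]],[[0,0,-0.5],[0,0,0]],[[0,0,-0.5],[0,0,0]],[[0,0,-0.4],[0,0,0]],[[0,0,0],[0,0,0]],[[0,0,0],[0,0,0]]]'
python3 look.py w8 spoon_grip spoon_tip; python3 - <<'E'
from plan import *
for c in ('scene','side'):
    im=capture(c);cv2.imwrite(f'pics/{c}8.png',im)
    for n in('spoon_grip','spoon_tip'):print(c,n,[(np.round(d['pixel'],1),round(d['score'],2)) for d in place_of(n,c)[:2]])
s=state();t=np.array(s['tcp_rot']);p=np.array(s['eef_pos'])
for c in ('scene','side'):
    for L in (.062,.1847):print(c,proj(camera_model(c),p+t[:,2]*L))
print(rot(RT))
a=cv2.imread('pics/scene8.png')[90:240,80:230];b=cv2.imread('pics/side8.png')[30:180,220:370]
cv2.imwrite('pics/s8.png',cv2.resize(np.hstack([a,b]),None,fx=2.6,fy=2.6,interpolation=cv2.INTER_CUBIC))
E
```

```text
time: 14.35
eef_pos: [0.5604, -0.3116, 0.3577]
tcp_rot: [[-1.0, 0.002, 0.001], [0.002, 1.0, -0.0], [-0.001, -0.0, -1.0]]
ft_force: [-0.6, 0.7, -2.2]
opening: 0.0211
14.35 [ 0.5604 -0.3116  0.3577] [[-1.      0.0025  0.0011]
 [ 0.0025  1.     -0.0004]
 [-0.0011 -0.0004 -1.    ]] [-0.561   0.7275 -2.2379]
spoon_grip [(array([362.1,  90.7]), 0.7), (array([255.4, 254.1]), 0.61)]
spoon_tip [(array([256.4, 185.2]), 0.71)]
scene spoon_grip [(array([122.5, 134.8]), 0.84)]
scene spoon_tip [(array([132.8, 173.1]), 0.87)]
side spoon_grip [(array([280.3,  57. ]), 0.83), (array([219. , 157.4]), 0.56)]
side spoon_tip []
scene [121.4343 134.2954]
scene [132.0546 174.0454]
side [281.5012  56.6659]
side [280.1136  97.253 ]
[-7.6157 -0.683   2.1919]
```

View pics/w8.png

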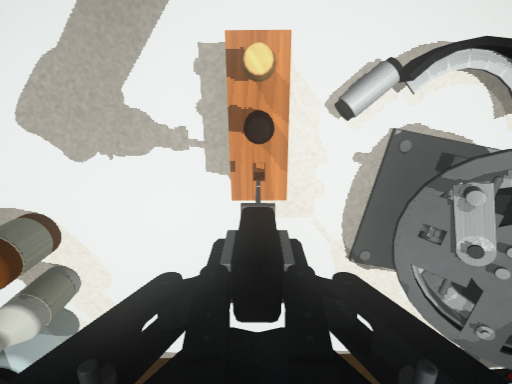

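View pics/s8.png

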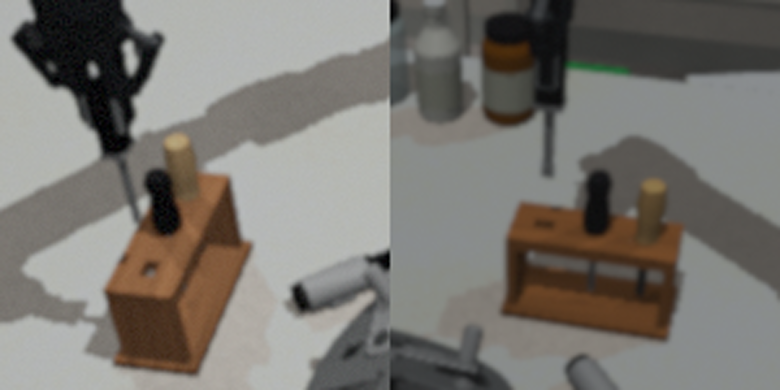

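```bash
python3 -m inch '[[[0,0,0],[-0.76,-0.068,0.219]],[[0,0,0],[-0.76,-0.068,0.219]],[[0,0,0],[-0.76,-0.068,0.219]],[[0,0,0],[-0.76,-0.068,0.219]],[[0,0,0],[-0.76,-0.068,0.219]],[[0,0,0],[-0.76,-0.068,0.219]],[[0,0,0],[-0.76,-0.068,0.219]],[[0,0,0],[-0.76,-0.068,0.219]],[[0,0,0],[-0.76,-0.068,0.219]],[[0,0,0],[-0.76,-0.068,0.219]],[[0,0,0],[0,0,0]]]'
python3 -c "
from plan import *
print(rot(RT),slotpos(),to([-.0085,0,.04+.1847]))"
```

```text
time: 15.9
eef_pos: [0.5597, -0.313, 0.3565]
tcp_rot: [[-0.983, 0.153, 0.104], [0.185, 0.805, 0.564], [0.002, 0.573, -0.819]]
ft_force: [0.7, -0.4, -2.3]
opening: 0.0214
[-0.0062 -0.0008 -0.0454] [-0.0583  0.0416  0.3354] (array([-0.8289,  0.9994,  2.2138]), array([ 0.6196, -0.218 ,  0.2944]))
```

```bash
python3 -m inch '[[[-0.14,0.167,0.36],[0,0,0]],[[-0.14,0.167,0.37],[0,0,0]],[[-0.14,0.167,0.37],[0,0,0]],[[-0.14,0.167,0.37],[0,0,0]],[[-0.14,0.167,0.37],[0,0,-0.02]],[[-0.13,0.165,0.37],[0,0,-0.02]],[[0,0,0],[0,0,0]],[[0,0,0],[0,0,0]]]'
python3 look.py w9 slot blade_in spoon_tip; python3 - <<'E'
from plan import *
import pickle
print(rot(RT),slotpos())
m=pickle.load(open('w9.pkl','rb'))
s=state();t=np.array(s['tcp_rot']);p=np.array(s['eef_pos'])
print('tip',proj(m,p+t[:,2]*.1847),'bl_in',proj(m,O+R@[-.0085,0,0]),'slot',proj(m,O))
for c in ('scene','side'):
    im=capture(c);cv2.imwrite(f'pics/{c}9.png',im)
    for n in('slot','blade_in','spoon_tip'):print(c,n,[(np.round(d['pixel'],1),round(d['score'],2)) for d in place_of(n,c)[:2]])
    k=camera_model(c);print(proj(k,O),proj(k,O+R@[-.0085,0,0]),proj(k,p+t[:,2]*.1847))
a=cv2.imread('pics/w9.png');cv2.imwrite('pics/w9a.png',cv2.resize(a[150:300,180:380],None,fx=4,fy=4,interpolation=cv2.INTER_CUBIC))
a=cv2.imread('pics/scene9.png')[150:270,150:280];b=cv2.imread('pics/side9.png')[90:210,180:310]
cv2.imwrite('pics/s9.png',cv2.resize(np.hstack([a,b]),None,fx=3,fy=3,interpolation=cv2.INTER_CUBIC))
E
```

```text
time: 16.7
eef_pos: [0.6205, -0.2159, 0.2961]
tcp_rot: [[-0.984, 0.144, 0.103], [0.177, 0.808, 0.562], [-0.002, 0.571, -0.821]]
ft_force: [0.0, -0.7, -2.0]
opening: 0.0213
16.7 [ 0.6205 -0.2159  0.2961] [[-0.9842  0.1441  0.1032]
 [ 0.1772  0.808   0.5619]
 [-0.0025  0.5713 -0.8207]] [ 0.0239 -0.7344 -2.0086]
slot [(array([262.7, 177.6]), 0.73)]
blade_in [(array([257. , 177.4]), 0.85)]
spoon_tip [(array([256.9, 186.8]), 0.68)]
[-0.0344  0.0226  0.0378] [-0.0069 -0.0003  0.2264]
tip [256.0587 187.8174] bl_in [255.3325 176.1592] slot [262.7719 176.1984]
scene slot [(array([217.5, 223.3]), 0.61)]
scene blade_in [(array([209. , 225.5]), 0.74), (array([224. , 211.4]), 0.36)]
scene spoon_tip [(array([202.8, 213. ]), 0.67)]
[214.2783 224.934 ] [211.8001 225.5855] [201.5503 213.3967]
side slot [(array([229.1, 162.4]), 0.65), (array([318.2, 111.6]), 0.5)]
side blade_in [(array([233. , 163.8]), 0.59), (array([297.2, 228.8]), 0.23)]
side spoon_tip [(array([233.7, 146.5]), 0.57)]
[228.7208 161.9131] [230.1271 161.5516] [233.1565 146.0179]
```

View pics/w9a.png

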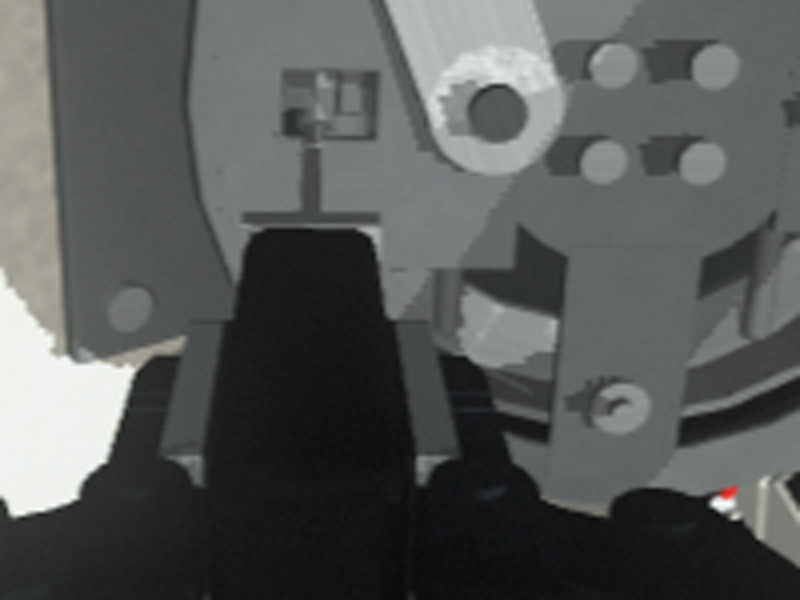

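View pics/s9.png

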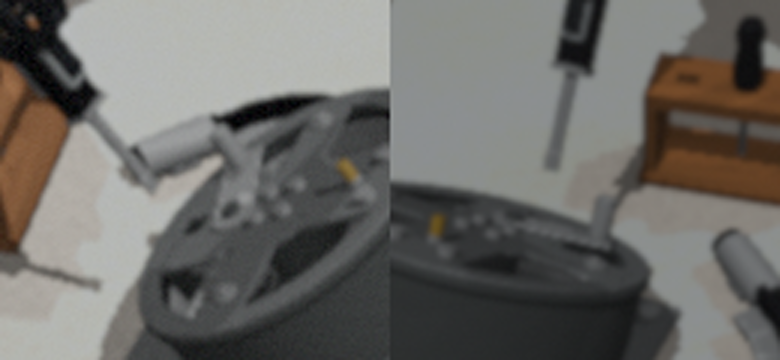

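```bash
python3 -m inch '[[[0,-0.05,0.2],[-0.03,0.02,0.04]],[[0,0,0.25],[0,0,0]],[[0,0,0.2],[0,0,0]],[[0,0,0],[0,0,0]],[[0,0,0],[0,0,0]]]'
python3 look.py w10; python3 - <<'E'
from plan import *
import pickle
print(rot(RT),slotpos())
m=pickle.load(open('w10.pkl','rb'))
s=state();t=np.array(s['tcp_rot']);p=np.array(s['eef_pos'])
print('tipslot',R.T@(p+t[:,2]*.1847-O),'tip',proj(m,p+t[:,2]*.1847),'slot',proj(m,O),(proj(m,O)-[200,120])*5)
a=cv2.imread('pics/w10.png');cv2.imwrite('pics/w10a.png',cv2.resize(a[120:240,200:350],None,fx=5,fy=5,interpolation=cv2.INTER_CUBIC))
E
```

```text
time: 17.8
eef_pos: [0.6233, -0.1995, 0.2676]
tcp_rot: [[-0.984, 0.148, 0.102], [0.18, 0.805, 0.566], [0.002, 0.575, -0.818]]
ft_force: [-1.0, -0.1, -0.6]
opening: 0.0213
17.8 [ 0.6233 -0.1995  0.2676] [[-0.9837  0.1482  0.1021]
 [ 0.18    0.8048  0.5656]
 [ 0.0016  0.5747 -0.8183]] [-1.0008 -0.0719 -0.641 ]
[ 0.0117 -0.0188  0.0096] [-0.0085 -0.0004  0.1926]
tipslot [-0.0083 -0.0002  0.0079] tip [257.0855 187.5383] slot [265.2015 185.0416] [326.0075 325.2082]
```

View pics/w10a.png

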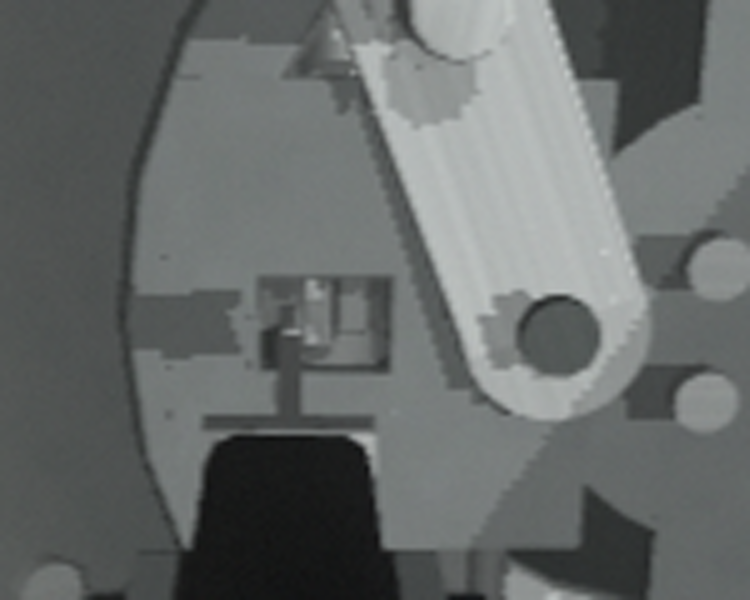

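```bash
python3 - <<'E'
from plan import *
import pickle
m=pickle.load(open('w10.pkl','rb'))
s=state();t=np.array(s['tcp_rot']);p=np.array(s['eef_pos'])
for q in [(.0055,0,.1847),(.0065,0,.14),(.015,0.011,.0997),(.015,-.011,.0997),(.00675,0,.0997),(.0055,0.002,.1847),(.0055,-.002,.1847)]:
    print(q,(proj(m,p+t@np.array(q))-[200,120])*5,(proj(m,p+t@np.array(q))-[240,160])*15)
a=cv2.imread('pics/w10.png');cv2.imwrite('pics/w10b.png',cv2.resize(a[160:200,240:290],None,fx=15,fy=15,interpolation=cv2.INTER_NEAREST))
E
```

```text
(0.0055, 0, 0.1847) [285.4148 311.2724] [256.2445 333.8172]
(0.0065, 0, 0.14) [285.8019 382.0642] [257.4056 546.1927]
(0.015, 0.011, 0.0997) [367.3254 422.5032] [501.9762 667.5097]
(0.015, -0.011, 0.0997) [205.2527 422.6509] [ 15.7582 667.9526]
(0.00675, 0, 0.0997) [286.3063 478.4778] [258.9188 835.4334]
(0.0055, 0.002, 0.1847) [295.4974 311.2636] [286.4923 333.7909]
(0.0055, -0.002, 0.1847) [275.3322 311.2812] [225.9965 333.8435]
```

View pics/w10b.png

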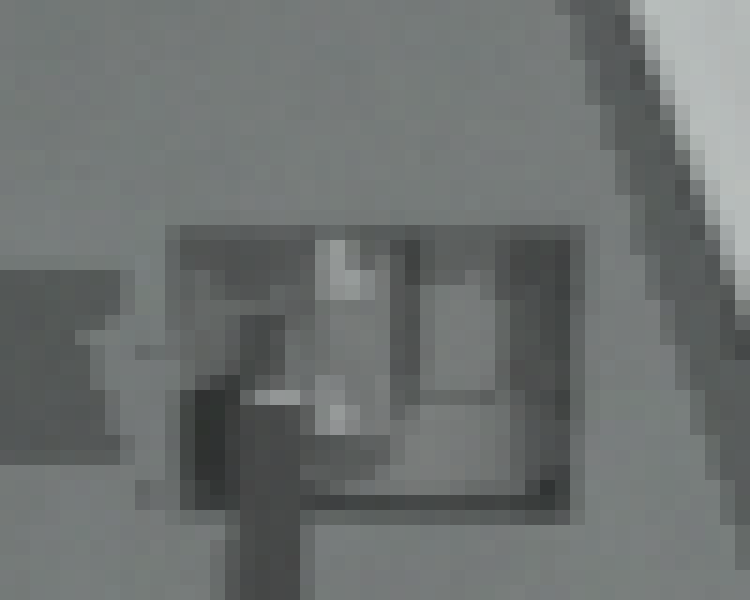

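```bash
python3 - <<'E'
from plan import *
import pickle
a=cv2.imread('pics/w9.png')[160:210,235:285];b=cv2.imread('pics/w8.png')[150:210,230:290]
b=cv2.resize(b,None,fx=7,fy=7,interpolation=cv2.INTER_NEAREST);a=cv2.resize(a,(420,420),interpolation=cv2.INTER_NEAREST)
cv2.imwrite('pics/z.png',np.hstack([a,b[:420,:380]]))
m=pickle.load(open('w10.pkl','rb'))
print([(d['pixel'],d['score']) for d in place_of('spoon_tip','wrist')])
E
```

```text
[([257.2, 183.6], 0.7), ([263.7, 190.6], 0.45), ([114.3, 7.5], 0.31)]
```

View pics/z.png

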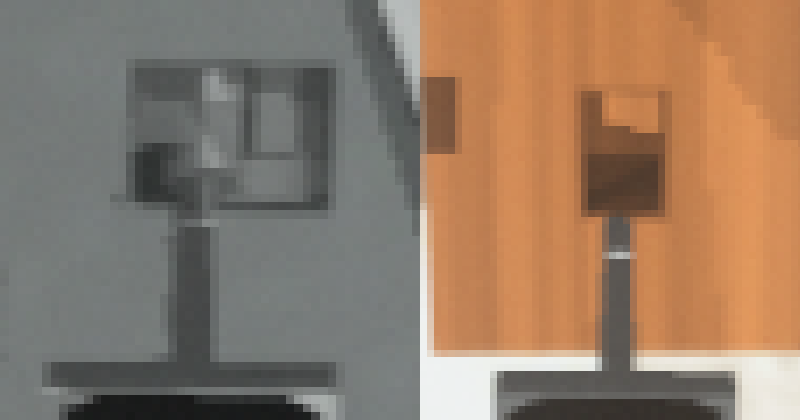

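```bash
python3 -m inch '[[[0,-0.01,0.1],[0,0,0]],[[0,0,0.1],[0,0,0]],[[0,0,0.1],[0,0,0]],[[0,0,0],[0,0,0]]]'; python3 -m inch '[[[0,0,0.08],[0,0,0]],[[0,0,0.08],[0,0,0]],[[0,0,0],[0,0,0]]]';  python3 -m inch '[[[0,0,0.1],[0,0,0]],[[0,0,0],[0,0,0]]]'
cat > st.py <<'E'
from plan import *
s=state();t=np.array(s['tcp_rot']);p=np.array(s['eef_pos'])
print(s['time'],'rot',rot(RT),'tip',R.T@(p+t[:,2]*.1847-O)*1000,'F slot',R.T@np.array(s['ft_force']),'tq',R.T@np.array(s['torque']))
E
python3 st.py
```

```text
time: 18.3
eef_pos: [0.6248, -0.1911, 0.2545]
tcp_rot: [[-0.984, 0.148, 0.102], [0.18, 0.805, 0.566], [0.002, 0.575, -0.818]]
ft_force: [0.1, 0.1, -1.0]
opening: 0.0208
time: 18.6
eef_pos: [0.6256, -0.187, 0.2482]
tcp_rot: [[-0.984, 0.148, 0.102], [0.18, 0.805, 0.566], [0.002, 0.575, -0.818]]
ft_force: [-0.1, 0.3, -1.4]
opening: 0.0214
time: 18.8
eef_pos: [0.6261, -0.1842, 0.2442]
tcp_rot: [[-0.984, 0.148, 0.102], [0.18, 0.805, 0.566], [0.002, 0.575, -0.818]]
ft_force: [-0.2, -0.0, -2.3]
opening: 0.0214
18.8 rot [ 0.0182 -0.0278  0.0063] tip [ -8.7508   0.1509 -20.8661] F slot [-1.3308  0.1636 -1.8217] tq [-0.0182  0.8519  0.0602]
```

```bash
python3 -m inch '[[[0,0.068,-0.01],[0,0,0]],[[0,0.068,0],[0,0,0]],[[0,0.068,0],[0,0,0]]]'; python3 st.py; python3 -m inch '[[[0,0.068,0],[0,0,0]],[[0,0.068,0],[0,0,0]],[[0,0.005,0],[0,0,0]],[[0,0,0],[0,0,0]]]';python3 st.py
```

```text
time: 19.1
eef_pos: [0.6272, -0.1779, 0.2509]
tcp_rot: [[-0.983, 0.15, 0.103], [0.182, 0.806, 0.563], [0.001, 0.573, -0.82]]
ft_force: [-1.2, -4.7, -4.8]
opening: 0.0212
19.1 rot [-0.0163 -0.0118 -0.0127] tip [ -0.263    0.0046 -19.0438] F slot [-6.7602  0.3188 -1.1333] tq [ 0.29    2.7554 -0.0413]
time: 19.5
eef_pos: [0.6291, -0.1702, 0.2556]
tcp_rot: [[-0.984, 0.147, 0.103], [0.18, 0.805, 0.566], [-0.0, 0.575, -0.818]]
ft_force: [1.0, 0.4, -1.8]
opening: 0.0212
19.5 rot [ 0.0281 -0.0168  0.0258] tip [  9.6549  -0.3429 -19.7019] F slot [-0.5765 -0.8905 -1.7328] tq [ 0.0556  0.8691 -0.0208]
```

```bash
python3 -m inch '[[[0,-0.01,-0.1],[0,0,0]],[[0,-0.01,-0.1],[0,0,0]],[[0,0,-0.1],[0,0,0]],[[0,0,0],[0,0,0]]]'; python3 st.py; python3 -m inch '[[[0,-0.11,0],[0,0,0]],[[0,-0.11,0],[0,0,0]],[[0,-0.12,0],[0,0,0]],[[0,0,0],[0,0,0]],[[0,0,0],[0,0,0]]]';python3 st.py; python3 look.py w11; python3 - <<'E'
import cv2
a=cv2.imread('pics/w11.png');cv2.imwrite('pics/w11b.png',cv2.resize(a[150:200,235:300],None,fx=11,fy=11,interpolation=cv2.INTER_NEAREST))
E
```

```text
time: 19.9
eef_pos: [0.627, -0.1815, 0.2678]
tcp_rot: [[-0.983, 0.149, 0.105], [0.182, 0.805, 0.564], [-0.001, 0.574, -0.819]]
ft_force: [0.4, -0.2, -2.4]
opening: 0.0212
19.9 rot [0.0044 0.0053 0.0039] tip [ 6.8091 -0.6729 -3.1367] F slot [-1.4451 -0.412  -1.8645] tq [-0.007   0.826  -0.0041]
time: 20.4
eef_pos: [0.6243, -0.1943, 0.2567]
tcp_rot: [[-0.983, 0.149, 0.103], [0.181, 0.805, 0.565], [0.001, 0.575, -0.818]]
ft_force: [-0.4, -0.6, -1.0]
opening: 0.0212
20.4 rot [ 0.0147 -0.0205 -0.0028] tip [-10.0912  -0.0227  -4.7517] F slot [-1.1326  0.2927 -0.4384] tq [-0.0312  0.8184 -0.0093]
20.4 [ 0.6243 -0.1943  0.2567] [[-0.9834  0.1492  0.1029]
 [ 0.1812  0.8048  0.5652]
 [ 0.0015  0.5745 -0.8185]] [-0.4109 -0.6117 -1.0088]
```

View pics/w11b.png

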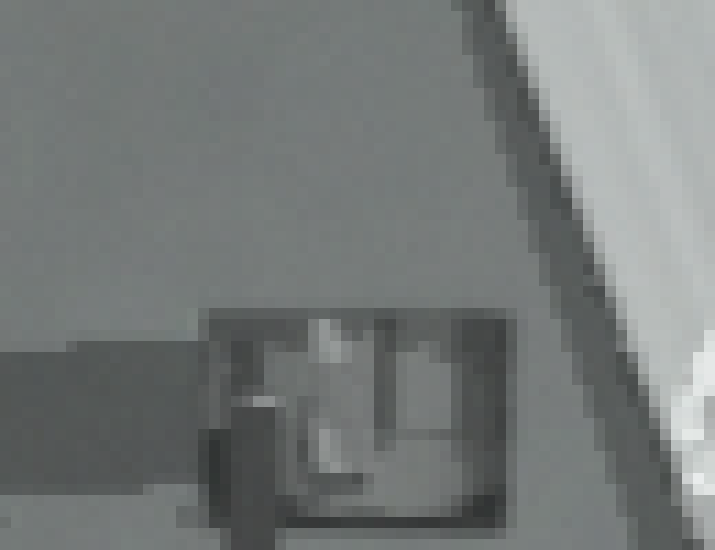

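```bash
python3 -m inch '[[[0,0.033,0],[0,0,0]],[[0,0,0],[0,0,0]]]'; python3 st.py; python3 -m inch '[[[0,0,0.1],[0,0,0]],[[0,0,0.1],[0,0,0]],[[0,0,0.1],[0,0,0]],[[0,0,0],[0,0,0]]]';python3 st.py
```

```text
time: 20.65
eef_pos: [0.6249, -0.1922, 0.2584]
tcp_rot: [[-0.984, 0.148, 0.103], [0.18, 0.805, 0.565], [0.0, 0.575, -0.818]]
ft_force: [0.0, 0.4, -2.1]
opening: 0.0212
20.65 rot [ 0.0166 -0.0165  0.0176] tip [-7.3496 -0.2945 -4.5832] F slot [-0.8668  0.0604 -1.9215] tq [-0.058   0.7501  0.0211]
time: 21.05
eef_pos: [0.6262, -0.1832, 0.2447]
tcp_rot: [[-0.984, 0.148, 0.102], [0.18, 0.805, 0.566], [0.002, 0.575, -0.818]]
ft_force: [0.7, 0.7, -1.2]
opening: 0.0216
21.05 rot [ 0.0231 -0.0395  0.0064] tip [ -7.6253   0.451  -21.0122] F slot [-0.0146 -0.6039 -1.4342] tq [0.0021 0.8533 0.0548]
```

Now the second push to x ≈ +8.7.

```bash
python3 -m inch '[[[0,0.065,-0.02],[0,0,0]],[[0,0.065,0],[0,0,0]],[[0,0.065,0],[0,0,0]]]'; python3 st.py; python3 -m inch '[[[0,0.065,0],[0,0,0]],[[0,0.06,0],[0,0,0]],[[0,0,0],[0,0,0]],[[0,0,0],[0,0,0]]]';python3 st.py
```

```text
time: 21.35
eef_pos: [0.6271, -0.1781, 0.2519]
tcp_rot: [[-0.983, 0.15, 0.103], [0.182, 0.806, 0.563], [0.002, 0.573, -0.82]]
ft_force: [-1.7, -4.9, -5.5]
opening: 0.0215
21.35 rot [-0.0146 -0.014  -0.0133] tip [  0.2113   0.0605 -18.1227] F slot [-7.2892  0.7913 -1.553 ] tq [0.3317 2.588  0.0409]
time: 21.75
eef_pos: [0.6289, -0.1712, 0.2563]
tcp_rot: [[-0.984, 0.147, 0.104], [0.18, 0.805, 0.566], [-0.0, 0.575, -0.818]]
ft_force: [-0.2, -0.5, -1.6]
opening: 0.0211
21.75 rot [ 0.0248 -0.0145  0.0238] tip [  9.0968  -0.3715 -18.5593] F slot [-1.3214  0.101  -1.02  ] tq [0.0239 0.8461 0.0183]
```

```bash
python3 -m inch '[[[0,-0.01,-0.1],[0,0,0]],[[0,0,-0.1],[0,0,0]],[[0,0,-0.09],[0,0,0]],[[0,0,0],[0,0,0]]]'; python3 st.py; python3 -m inch '[[[0,-0.11,0],[0,0,0]],[[0,-0.11,0],[0,0,0]],[[0,-0.11,0],[0,0,0]],[[0,0,0],[0,0,0]],[[0,0,0],[0,0,0]]]';python3 st.py; python3 look.py w12; python3 - <<'E'
import cv2
a=cv2.imread('pics/w12.png');cv2.imwrite('pics/w12b.png',cv2.resize(a[150:200,235:300],None,fx=11,fy=11,interpolation=cv2.INTER_NEAREST))
E
```

```text
time: 22.15
eef_pos: [0.6269, -0.1816, 0.2682]
tcp_rot: [[-0.983, 0.149, 0.105], [0.182, 0.805, 0.564], [-0.0, 0.574, -0.819]]
ft_force: [1.0, 0.0, -2.0]
opening: 0.0212
22.15 rot [0.0044 0.0037 0.0048] tip [ 6.9937 -0.6355 -2.7408] F slot [-0.9513 -0.9988 -1.7248] tq [-0.009   0.8679 -0.0047]
time: 22.65
eef_pos: [0.6244, -0.194, 0.2575]
tcp_rot: [[-0.983, 0.149, 0.103], [0.181, 0.805, 0.565], [0.001, 0.575, -0.818]]
ft_force: [1.4, 0.9, -1.6]
opening: 0.0217
22.65 rot [ 0.0148 -0.0206 -0.0017] tip [-9.3978 -0.0398 -4.2684] F slot [-0.0108 -1.1917 -1.916 ] tq [0.001  0.8284 0.018 ]
22.65 [ 0.6244 -0.194   0.2575] [[-0.9835  0.1491  0.1029]
 [ 0.1812  0.8048  0.5652]
 [ 0.0014  0.5745 -0.8185]] [ 1.3702  0.8551 -1.5757]
```

View pics/w12b.png

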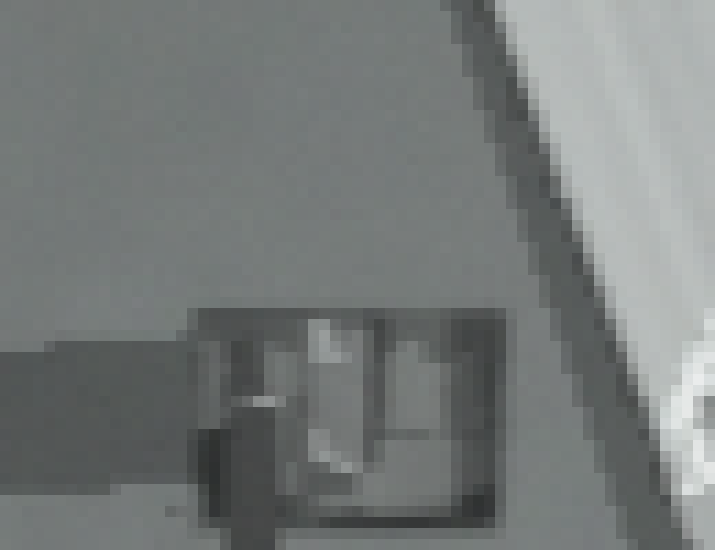

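```bash
python3 -m inch '[[[0,0.015,0.05],[0,0,0]],[[0,0,0.1],[0,0,0]],[[0,0,0.1],[0,0,0]],[[0,0,0.06],[0,0,0]],[[0,0,0],[0,0,0]]]';python3 st.py; python3 -m inch '[[[0,0.065,-0.01],[0,0,0]],[[0,0.065,0],[0,0,0]],[[0,0.065,0],[0,0,0]]]'; python3 st.py; python3 -m inch '[[[0,0.065,0],[0,0,0]],[[0,0.065,0],[0,0,0]],[[0,0,0],[0,0,0]],[[0,0,0],[0,0,0]]]';python3 st.py
```

```text
time: 23.2
eef_pos: [0.6261, -0.1837, 0.2449]
tcp_rot: [[-0.984, 0.148, 0.102], [0.18, 0.805, 0.566], [0.002, 0.575, -0.818]]
ft_force: [0.6, 0.4, -1.7]
opening: 0.0215
23.2 rot [ 0.0194 -0.0334  0.0071] tip [ -7.9742   0.2961 -20.553 ] F slot [-0.6242 -0.5086 -1.6927] tq [0.0558 0.8187 0.0143]
time: 23.5
eef_pos: [0.6272, -0.178, 0.2514]
tcp_rot: [[-0.983, 0.15, 0.103], [0.182, 0.806, 0.563], [0.001, 0.573, -0.82]]
ft_force: [-1.7, -4.4, -4.8]
opening: 0.0213
23.5 rot [-0.0158 -0.0115 -0.0122] tip [ -0.038   -0.0177 -18.5227] F slot [-6.5534  0.8978 -1.2703] tq [0.2973 2.6456 0.0406]
time: 23.9
eef_pos: [0.6289, -0.1708, 0.2558]
tcp_rot: [[-0.984, 0.147, 0.103], [0.18, 0.805, 0.566], [-0.0, 0.575, -0.818]]
ft_force: [0.4, -0.2, -2.2]
opening: 0.0212
23.9 rot [ 0.0268 -0.0171  0.0244] tip [  9.1969  -0.307  -19.1658] F slot [-1.3303 -0.4523 -1.7105] tq [-0.0398  0.8365 -0.0364]
```

```bash
python3 -m inch '[[[0,-0.01,-0.1],[0,0,0]],[[0,0,-0.2],[0,0,0]],[[0,0,-0.4],[0,0,0]],[[0,0,-0.5],[0,0,0]],[[0,0,-0.5],[0,0,0]],[[0,0,0],[0,0,0]]]'; python3 look.py w13; python3 - <<'E'
from plan import *
a=cv2.imread('pics/w13.png');cv2.imwrite('pics/w13b.png',cv2.resize(a[140:240,220:340],None,fx=6,fy=6,interpolation=cv2.INTER_NEAREST))
print(to([.5605,-.312,.365],'w'))
E
```

```text
time: 24.5
eef_pos: [0.6193, -0.2238, 0.3282]
tcp_rot: [[-0.983, 0.149, 0.109], [0.185, 0.807, 0.561], [-0.004, 0.572, -0.821]]
ft_force: [-0.3, 0.5, -1.7]
opening: 0.0212
24.5 [ 0.6193 -0.2238  0.3282] [[-0.9828  0.1491  0.109 ]
 [ 0.1846  0.8069  0.5612]
 [-0.0043  0.5716 -0.8205]] [-0.3399  0.5116 -1.6527]
(array([ 0.8294, -1.1793, -1.7741]), array([ 0.5605, -0.312 ,  0.365 ]))
```

View pics/w13b.png

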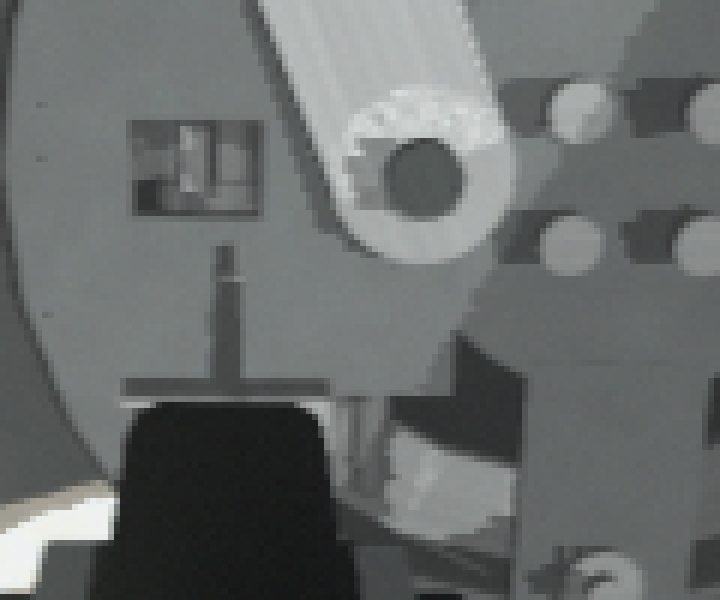

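Wheel sits on a click (same tooth pattern). Spoon is clear of the slot; back to the rack.

```bash
python3 -m inch '[[[0.17,-0.236,-0.36],[0,0,0]],[[0.17,-0.236,-0.36],[0,0,0]],[[0.17,-0.236,-0.36],[0,0,0]],[[0.17,-0.236,-0.36],[0,0,0]],[[0.15,-0.236,-0.34],[0,0,0]],[[0,0,0],[0,0,0]]]'; python3 -c "
from plan import *
print(rot(V)/10,state()['eef_pos'])"
```

```text
time: 25.15
eef_pos: [0.5588, -0.3134, 0.3634]
tcp_rot: [[-0.983, 0.153, 0.105], [0.185, 0.805, 0.564], [0.002, 0.573, -0.819]]
ft_force: [-0.2, -0.7, -1.6]
opening: 0.0214
[ 0.761   0.0687 -0.2266] [ 0.5588 -0.3134  0.3634]
```

```bash
python3 -m inch '[[[0,0,0],[0.76,0.069,-0.222]],[[0,0,0],[0.76,0.069,-0.222]],[[0,0,0],[0.76,0.069,-0.222]],[[0,0,0],[0.76,0.069,-0.222]],[[0,0,0],[0.76,0.069,-0.222]],[[0,0,0],[0.76,0.069,-0.222]],[[0,0,0],[0.76,0.069,-0.222]],[[0,0,0],[0.76,0.069,-0.222]],[[0,0,0],[0.76,0.069,-0.222]],[[0,0,0],[0.76,0.069,-0.222]],[[0,0,0],[0,0,0]],[[0,0,0],[0,0,0]]]'; python3 look.py w14 spoon_tip; python3 - <<'E'
from plan import *
import pickle
m=pickle.load(open('w14.pkl','rb'))
print(rot(V),to([.5605,-.3115,.2097],'w'))
s=state();t=np.array(s['tcp_rot']);p=np.array(s['eef_pos'])
for q in [(.0055,0,.1847),(.0,0,.1847),(-.0055,0,.1847)]: print('tip',(proj(m,p+t@np.array(q))-[215,140])*8)
for h in [(.561,-.3095,.11),(.550,-.3025,.11),(.550,-.3165,.11),(.572,-.3025,.11)]: print('hole',(proj(m,np.array(h))-[215,140])*8)
a=cv2.imread('pics/w14.png');cv2.imwrite('pics/w14b.png',cv2.resize(a[140:215,215:305],None,fx=8,fy=8,interpolation=cv2.INTER_NEAREST))
E
```

```text
time: 26.35
eef_pos: [0.5612, -0.309, 0.3628]
tcp_rot: [[-1.0, -0.003, -0.001], [-0.003, 1.0, 0.005], [0.001, 0.005, -1.0]]
ft_force: [0.1, 0.7, -2.2]
opening: 0.0217
26.35 [ 0.5612 -0.309   0.3628] [[-1.     -0.0028 -0.0006]
 [-0.0028  1.      0.0051]
 [ 0.0005  0.0051 -1.    ]] [ 0.1409  0.6807 -2.2268]
spoon_tip [(array([254.4, 188. ]), 0.61)]
[ 0.0495 -0.0057  0.0064] (array([ 0.0024, -0.0335,  3.0676]), array([ 0.5605, -0.3115,  0.2097]))
tip [324.5054 332.4685]
tip [324.4825 374.7865]
tip [324.4599 416.5591]
hole [325.4194 244.3454]
hole [371.0902 174.7153]
hole [279.9034 174.5912]
hole [369.9858 312.6442]
```

View pics/w14b.png

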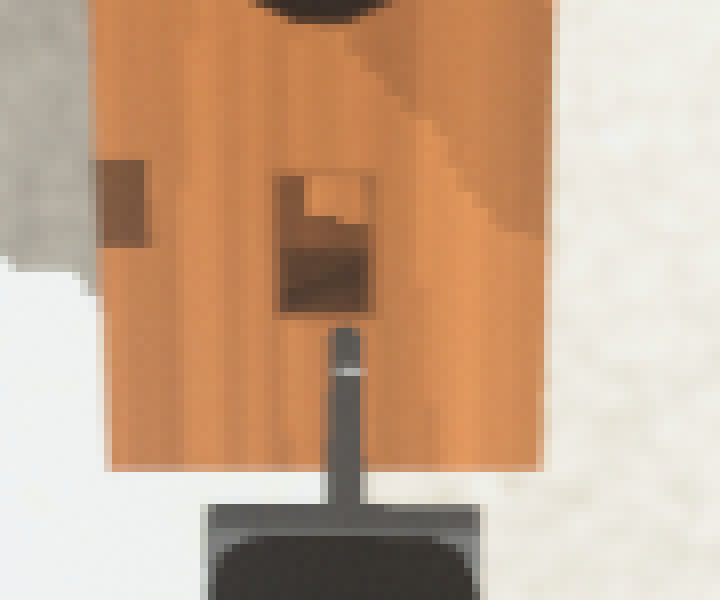

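```bash
python3 -m inch '[[[0,-0.035,0.2],[0.05,0,0]],[[0,0,0.3],[0,0,0]],[[0,0,0.3],[0,0,0]],[[0,0,0.3],[0,0,0]],[[0,0,0],[0,0,0]],[[0,0,0],[0,0,0]]]'; python3 look.py w15; python3 - <<'E'
from plan import *
print(rot(V),to([.5605,-.3115,.2097],'w'))
a=cv2.imread('pics/w15.png');cv2.imwrite('pics/w15b.png',cv2.resize(a[140:215,215:305],None,fx=8,fy=8,interpolation=cv2.INTER_NEAREST))
E
```

```text
time: 27.05
eef_pos: [0.5606, -0.3126, 0.3082]
tcp_rot: [[-1.0, -0.0, -0.001], [-0.0, 1.0, -0.001], [0.001, -0.001, -1.0]]
ft_force: [-0.1, -0.2, -1.1]
opening: 0.0211
27.05 [ 0.5606 -0.3126  0.3082] [[-1.     -0.0004 -0.0007]
 [-0.0004  1.     -0.0013]
 [ 0.0007 -0.0013 -1.    ]] [-0.0937 -0.213  -1.0987]
[-0.0244  0.0059  0.0071] (array([0.0083, 0.0278, 1.9851]), array([ 0.5605, -0.3115,  0.2097]))
```

View pics/w15b.png

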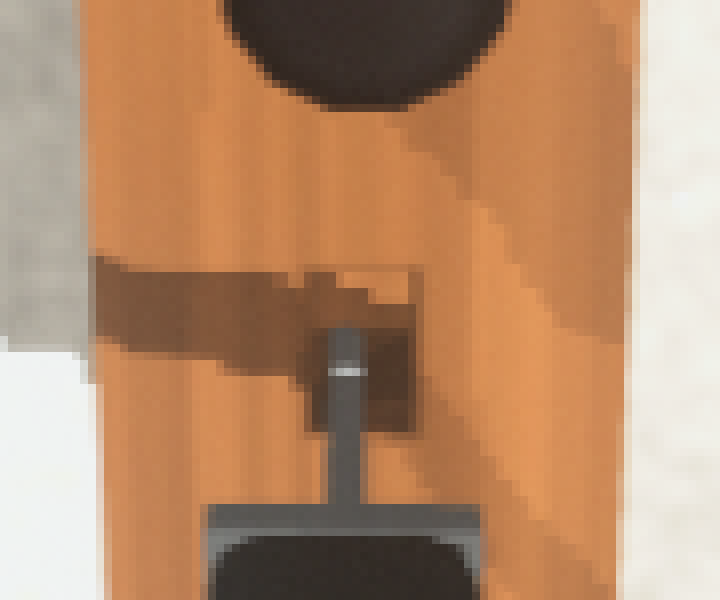

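```bash
python3 -m inch '[[[0,0.03,0.1],[0,0,0]],[[0,0,0.2],[0,0,0]],[[0,0,0.3],[0,0,0]],[[0,0,0],[0,0,0]]]'; python3 -m inch '[[[0,0,0.3],[0,0,0]],[[0,0,0.3],[0,0,0]],[[0,0,0.3],[0,0,0]],[[0,0,0.3],[0,0,0]],[[0,0,0.08],[0,0,0]],[[0,0,0],[0,0,0]],[[0,0,0],[0,0,0]]]'; python3 -c "
from plan import *
print(rot(V),to([.5605,-.3115,.2097],'w'))"
```

```text
time: 27.5
eef_pos: [0.5602, -0.3098, 0.2754]
tcp_rot: [[-1.0, -0.002, -0.004], [-0.002, 1.0, 0.0], [0.004, 0.0, -1.0]]
ft_force: [0.3, -0.1, -2.0]
opening: 0.0213
time: 28.2
eef_pos: [0.5612, -0.3111, 0.2151]
tcp_rot: [[-1.0, -0.001, 0.001], [-0.001, 1.0, -0.002], [-0.001, -0.002, -1.0]]
ft_force: [0.6, -0.2, -1.4]
opening: 0.0215
[-0.0275  0.0103  0.0152] (array([ 0.0137, -0.0076,  0.1072]), array([ 0.5605, -0.3115,  0.2097]))
```

Going well; lower the last 5 mm gently, then release.

```bash
python3 -m inch '[[[0,0,0.04],[0,0,0]],[[0,0,0.04],[0,0,0]],[[0,0,0],[0,0,0]]]'; python3 -m inch '[[[0,0,0.02],[0,0,0]],[[0,0,0],[0,0,0]]]'
```

```text
time: 28.5
eef_pos: [0.561, -0.3109, 0.2106]
tcp_rot: [[-1.0, -0.001, 0.0], [-0.001, 1.0, -0.002], [-0.0, -0.002, -1.0]]
ft_force: [0.1, 0.5, -2.3]
opening: 0.0215
time: 28.7
eef_pos: [0.5611, -0.3109, 0.2097]
tcp_rot: [[-1.0, -0.001, 0.001], [-0.001, 1.0, -0.002], [-0.001, -0.002, -1.0]]
ft_force: [-0.1, 0.2, -0.7]
opening: 0.0212
```

```bash
python3 -m inch '[[[0,0,0],[0,0,0]],[[0,0,0],[0,0,0]],[[0,0,0],[0,0,0]],[[0,0,0],[0,0,0]],[[0,0,-0.2],[0,0,0]],[[0,0,-0.4],[0,0,0]],[[0,0,-0.5],[0,0,0]],[[0,0,-0.5],[0,0,0]],[[0,0,-0.5],[0,0,0]],[[0,0,-0.3],[0,0,0]],[[0,0,0],[0,0,0]]]' 0.6; python3 look.py w16 spoon_grip; python3 -c "
from plan import *
import pickle
m=pickle.load(open('w16.pkl','rb'))
for p in [(.561,-.31,.185),(.576,-.299,.185),(.576,-.321,.185),(.546,-.299,.185),(.546,-.321,.185),(.561,-.31,.1475)]:print(p,proj(m,np.array(p)))
capture('side');print([(np.round(d['pixel'],1),d['score']) for d in place_of('spoon_grip','side')],proj(camera_model('side'),np.array([.561,-.31,.1475])))
cv2.imwrite('pics/side16.png',cv2.resize(capture('side')[70:220,140:340],None,fx=4,fy=4,interpolation=cv2.INTER_CUBIC))
print(rot(RT))"
```

```text
time: 29.8
eef_pos: [0.5615, -0.3115, 0.333]
tcp_rot: [[-1.0, -0.001, 0.005], [-0.001, 1.0, -0.004], [-0.005, -0.004, -1.0]]
ft_force: [0.8, -0.2, -0.5]
opening: 0.0513
29.8 [ 0.5615 -0.3115  0.333 ] [[-1.     -0.0011  0.0049]
 [-0.0011  1.     -0.0041]
 [-0.0049 -0.0041 -1.    ]] [ 0.8343 -0.2297 -0.4522]
spoon_grip [(array([254.7, 184.2]), 0.75), (array([256.3, 118. ]), 0.15)]
(0.561, -0.31, 0.185) [259.7245 198.8421]
(0.576, -0.299, 0.185) [272.0733 214.7496]
(0.576, -0.321, 0.185) [247.2345 214.692 ]
(0.546, -0.299, 0.185) [272.745  182.3191]
(0.546, -0.321, 0.185) [246.8592 182.2692]
(0.561, -0.31, 0.1475) [259.486  185.7615]
[(array([282. , 105.6]), 0.57)] [279.6254 105.0548]
[-7.6261 -0.7219  2.2266]
```

View pics/w16.png

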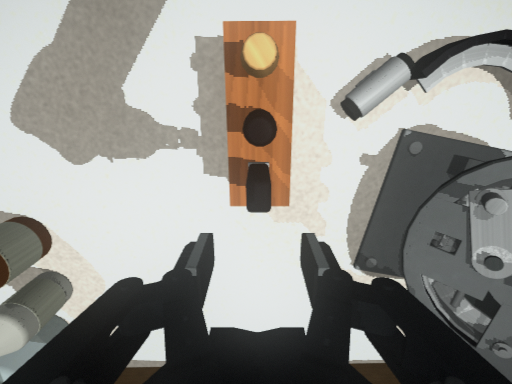

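View pics/side16.png

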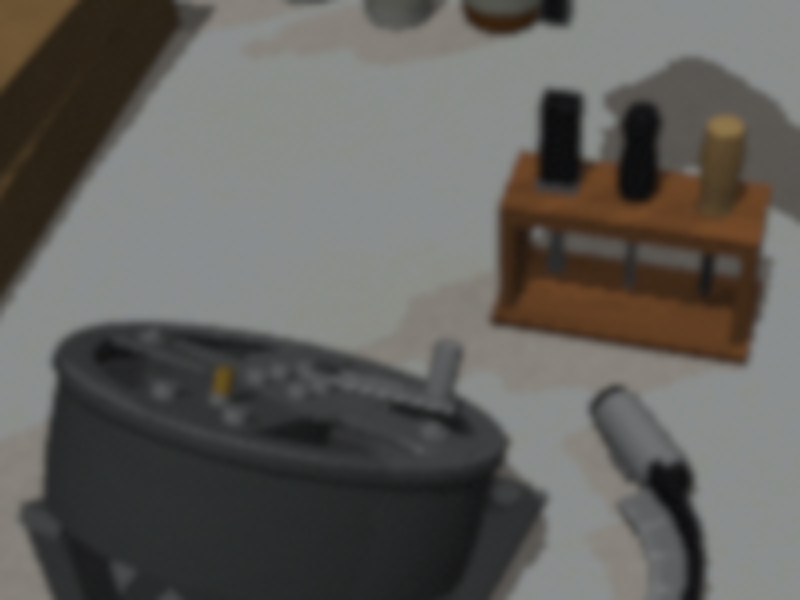

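```bash
python3 -m inch '[[[0,0.2,-0.1],[-0.763,-0.072,0.2227]],[[0,0.2,-0.1],[-0.763,-0.072,0.2227]],[[0,0.2,0],[-0.763,-0.072,0.2227]],[[0,0.2,0],[-0.763,-0.072,0.2227]],[[0,0.2,0],[-0.763,-0.072,0.2227]],[[0,0.2,0],[-0.763,-0.072,0.2227]],[[0,0.2,0],[-0.763,-0.072,0.2227]],[[0,0.2,0],[-0.763,-0.072,0.2227]],[[0,0.2,0],[-0.763,-0.072,0.2227]],[[0,0.2,0],[-0.763,-0.072,0.2227]],[[0,0,0],[0,0,0]],[[0,0,0],[0,0,0]]]' 0.45;python3 look.py w17 cover_knob cover_pivot; python3 - <<'E'
from plan import *
import pickle
t=1.18
print(rot(RT),slotpos(),to([.047-.071*np.cos(t),.071*np.sin(t),.09]))
m=pickle.load(open('w17.pkl','rb'))
for t in (1.1,1.15,1.2,1.25):print(t,proj(m,O+R@np.array([.047-.071*np.cos(t),.071*np.sin(t),.0395])))
print('piv',proj(m,O+R@np.array([.047,0,.008])))
E
```

```text
time: 31.25
eef_pos: [0.5679, -0.2169, 0.3653]
tcp_rot: [[-0.983, 0.149, 0.105], [0.182, 0.807, 0.562], [-0.001, 0.572, -0.82]]
ft_force: [-0.0, 0.7, 0.5]
opening: 0.0383
31.25 [ 0.5679 -0.2169  0.3653] [[-0.9833  0.1488  0.1047]
 [ 0.182   0.8065  0.5625]
 [-0.0008  0.5721 -0.8202]] [-0.0148  0.7304  0.5052]
cover_knob [(array([253.1, 156.9]), 0.84)]
cover_pivot []
[-0.0179  0.0126  0.0175] [0.0261 0.0509 0.2878] (array([ 0.2995, -0.116 ,  3.9568]), array([ 0.5733, -0.1072,  0.2003]))
1.1 [248.8534 161.4559]
1.15 [251.4902 160.2115]
1.2 [254.1954 159.0957]
1.25 [256.9613 158.1122]
piv [273.0192 201.1928]
```

View pics/w17.png

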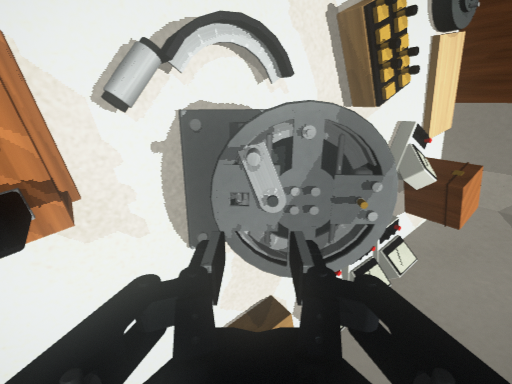

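```bash
python3 -m inch '[[[0.08,-0.03,0.5],[0,0,0]],[[0.08,-0.03,0.5],[0,0,0]],[[0.08,-0.03,0.5],[0,0,0]],[[0.08,-0.03,0.5],[0,0,0]],[[0,0,0.5],[0,0,0]],[[0,0,0],[0,0,0]]]' 0.45;python3 look.py w18 cover_knob; python3 - <<'E'
from plan import *
t=1.18
print(rot(RT),slotpos(),to([.047-.071*np.cos(t),.071*np.sin(t)+.001,.09]),state()['joint_positions'])
E
```

```text
time: 32.0
eef_pos: [0.5642, -0.1449, 0.2577]
tcp_rot: [[-0.984, 0.147, 0.1], [0.178, 0.805, 0.566], [0.003, 0.575, -0.818]]
ft_force: [-0.6, 0.8, 0.5]
opening: 0.0382
32.0 [ 0.5642 -0.1449  0.2577] [[-0.984   0.1472  0.1001]
 [ 0.178   0.8051  0.5658]
 [ 0.0027  0.5746 -0.8184]] [-0.6441  0.8302  0.5226]
cover_knob [(array([254.1, 208.3]), 0.7), (array([238.5, 264.7]), 0.3)]
[-0.0091  0.0116  0.0221] [0.0204 0.0667 0.1635] (array([ 0.0012, -0.008 ,  1.4692]), array([ 0.5724, -0.107 ,  0.2003])) [ 0.0754  0.4661  0.5442  1.5434 -0.7862  1.5221  2.1672]
```

View pics/w18.png

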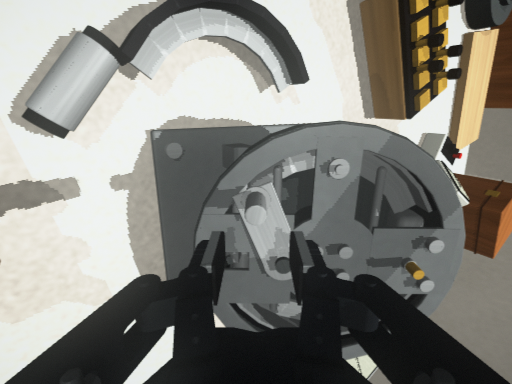

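Knob (256,205) lies between the jaws in line. Descend and grip.

```bash
python3 -m inch '[[[0,0,0.5],[0,0,0]],[[0,0,0.5],[0,0,0]],[[0,0,0.46],[0,0,0]],[[0,0,0],[0,0,0]],[[0,0,0],[0,0,0]]]'; python3 look.py w19;python3 -m inch '[[[0,0,0],[0,0,0]],[[0,0,0],[0,0,0]],[[0,0,0],[0,0,0]],[[0,0,0],[0,0,0]]]' 0; python3 -c "
from plan import *
print(slotpos(),state()['joint_positions'])"
```

```text
time: 32.6
eef_pos: [0.5728, -0.1083, 0.2019]
tcp_rot: [[-0.983, 0.148, 0.107], [0.183, 0.806, 0.563], [-0.003, 0.573, -0.82]]
ft_force: [-0.3, 0.2, 0.0]
opening: 0.038
32.6 [ 0.5728 -0.1083  0.2019] [[-0.9832  0.148   0.1073]
 [ 0.1827  0.8063  0.5625]
 [-0.0032  0.5726 -0.8198]] [-0.2668  0.2156  0.0432]
time: 33.05
eef_pos: [0.5728, -0.1086, 0.202]
tcp_rot: [[-0.983, 0.148, 0.109], [0.184, 0.806, 0.562], [-0.004, 0.573, -0.82]]
ft_force: [-1.6, -3.4, 7.0]
opening: 0.0155
[0.0197 0.066  0.0922] [ 0.0267  0.4954  0.5116  1.6393 -0.8271  1.3885  2.1941]
```

View pics/w19.png

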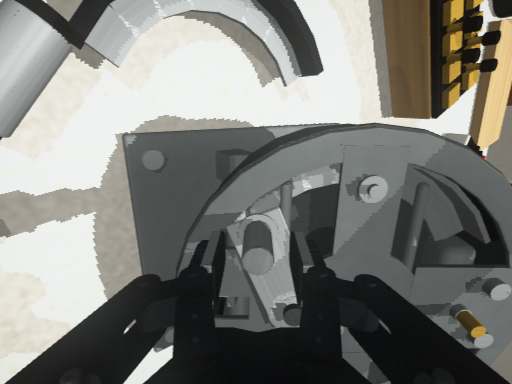

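```bash
python3 -m inch '[[[-0.0475,-0.103,0],[0,0,-1]],[[-0.0475,-0.103,0],[0,0,-1]],[[-0.0475,-0.103,0],[0,0,-1]],[[-0.0475,-0.103,0],[0,0,-1]],[[0,0,0],[0,0,0]]]'; python3 -c "
from plan import *
print(slotpos(),state()['joint_positions'])
t=1.18-.32;print(.047-.071*np.cos(t),.071*np.sin(t))"
```

```text
time: 33.55
eef_pos: [0.5818, -0.1266, 0.1908]
tcp_rot: [[-0.979, -0.171, 0.109], [-0.081, 0.823, 0.562], [-0.186, 0.542, -0.82]]
ft_force: [-1.2, -3.9, 6.2]
opening: 0.0154
[0.0001 0.0538 0.0923] [ 0.0935  0.5325  0.4604  1.6    -0.8172  1.3869  2.5278]
0.0006769397603523172 0.053806821965564654
```

```bash
python3 -m inch '[[[-0.0475,-0.103,0],[0,0,-1]],[[-0.0475,-0.103,0],[0,0,-1]],[[-0.0475,-0.103,0],[0,0,-1]],[[-0.0475,-0.103,0],[0,0,0]],[[-0.0555,-0.099,0],[0,0,0]],[[-0.0633,-0.0943,0],[0,0,0]],[[-0.07,-0.089,0],[0,0,0]]]'; python3 -c "
from plan import *
print(slotpos(),state()['joint_positions'])
t=.3;print(.047-.071*np.cos(t),.071*np.sin(t))"
```

```text
time: 34.25
eef_pos: [0.609, -0.1506, 0.178]
tcp_rot: [[-0.913, -0.395, 0.105], [-0.273, 0.781, 0.562], [-0.304, 0.484, -0.821]]
ft_force: [-4.8, -3.1, 5.1]
opening: 0.0159
[-0.0225  0.0227  0.0924] [ 0.1561  0.6123  0.4194  1.4987 -0.8169  1.4074  2.7601]
-0.02082889072791802 0.020981934672955106
```

```bash
python3 -m inch '[[[-0.0775,-0.083,0],[0,0,0]],[[-0.084,-0.0766,0],[0,0,0]],[[-0.09,-0.07,0],[0,0,0]],[[-0.07,-0.045,0],[0,0,0]],[[0,0,0],[0,0,0]],[[0,0,0],[0,0,0]]]'; python3 -c "
from plan import *
print(slotpos(),state()['joint_positions'])"; python3 look.py w20
```

```text
time: 34.85
eef_pos: [0.6298, -0.1581, 0.1756]
tcp_rot: [[-0.913, -0.393, 0.108], [-0.271, 0.783, 0.559], [-0.305, 0.481, -0.822]]
ft_force: [-2.3, -8.8, 1.5]
opening: 0.0157
[-0.0268  0.0009  0.0926] [ 0.1656  0.6558  0.4163  1.4333 -0.8274  1.422   2.7436]
34.85 [ 0.6298 -0.1581  0.1756] [[-0.913  -0.3934  0.1081]
 [-0.2713  0.7834  0.5592]
 [-0.3046  0.4812 -0.822 ]] [-2.2625 -8.8268  1.4614]
```

View pics/w20.png

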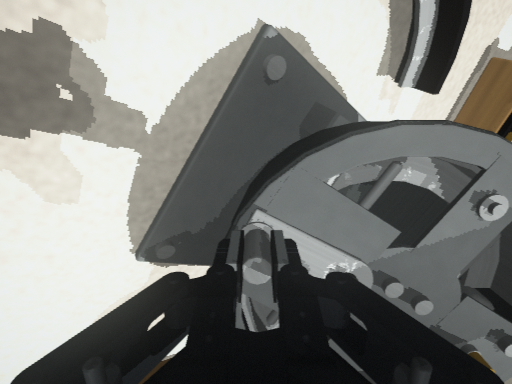

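Closed to about 0. Release and withdraw along the tool axis.

```bash
python3 -m inch '[[[0,0,0],[0,0,0]],[[0,0,0],[0,0,0]],[[0,0,0],[0,0,0]],[[0,0,-0.3],[0,0,0]],[[0,0,-0.5],[0,0,0]],[[0,0,-0.6],[0,0,0]],[[0,0,-0.6],[0,0,0]],[[0,0,-0.6],[0,0,0]],[[0,0,0],[0,0,0]],[[0,0,0],[0,0,0]]]' 0.4; python3 look.py w21 cover_knob cover_pivot;python3 - <<'E'
from plan import *
import pickle
m=pickle.load(open('w21.pkl','rb'))
for t in (-.1,0,.1,.2):print(t,proj(m,O+R@np.array([.047-.071*np.cos(t),.071*np.sin(t),.0395])))
print('piv',proj(m,O+R@np.array([.047,0,.008])))
for c in('scene','side'):
    im=capture(c);cv2.imwrite(f'pics/{c}21.png',im);print(c,[(n,np.round(d['pixel'],1)) for n in('spoon_grip','driver_grip','file_grip') for d in place_of(n,c)[:1]])
E
```

```text
time: 35.9
eef_pos: [0.6165, -0.2284, 0.2831]
tcp_rot: [[-0.912, -0.397, 0.107], [-0.273, 0.78, 0.562], [-0.307, 0.483, -0.82]]
ft_force: [0.3, -0.3, -0.9]
opening: 0.034
35.9 [ 0.6165 -0.2284  0.2831] [[-0.9116 -0.3967  0.1075]
 [-0.2733  0.7804  0.5625]
 [-0.307   0.4834 -0.8198]] [ 0.327  -0.3357 -0.9252]
cover_knob []
cover_pivot [(array([308.6, 215.5]), 0.69), (array([274.5, 189.5]), 0.47)]
-0.1 [253.4196 194.3429]
0 [256.8889 188.4547]
0.1 [261.0187 182.8454]
0.2 [265.775  177.5856]
piv [309.3316 211.2313]
scene [('spoon_grip', array([135.8, 182.4])), ('driver_grip', array([139.8, 168.2])), ('file_grip', array([149. , 153.2]))]
side [('spoon_grip', array([278.1, 103.6])), ('driver_grip', array([297.6, 108.7])), ('file_grip', array([317.8, 111.6]))]
```

View pics/w21.png

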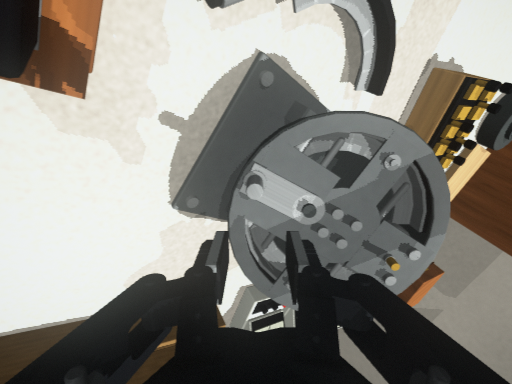

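View pics/scene21.png

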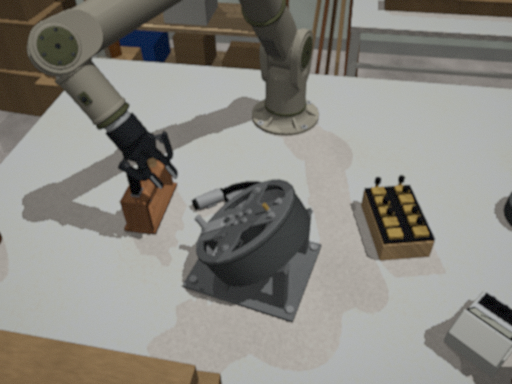

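```bash
python3 -c "
from workcell import *
print(state()['ft_force'],state()['time']);print(job_done())"
```

```text
[ 0.24387573 -0.40961376  0.3746874 ] 36.45
the job is handed in; nothing more can be done
None
```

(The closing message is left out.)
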